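Seal the vials, unlatch the dry box and hold its door wide

TASK

These vials are about to go into the dry box. Push the two snap caps that stand proud fully home in the rack, then release the dry box's two catches by squeezing each one's pair of tabs together as far as they go: first the catch near the hinge, then the one near the door's free edge. Take the door by its handle, swing it past the half-open check until it stands at least square to the box front, and finish still holding it there, because it springs back if let go; leave everything else as it stands.

Things in the scene. Friction and masses are not known exactly. Their poses are not given: they have to be found in the camera images.
- drybox: clear acrylic dry box with aluminium edges and white base, fixed to the bench, 200 deep x 310 wide x 200 mm high. Origin: centre of its underside; z up; the door is on its front, which faces its own -x; own +y runs along the front towards the hinge. Two catches stand on the roof (200 mm above the table) along the front edge
- door (a joint): angle of the clear front door (0.6 to 1.0 kg), rad: 0 shut, 1.571 square to the box front, stop at 1.9; opens outward, clockwise seen from above. Both catches lock it. A spring pulls it shut always (about 1.5 N at the handle shut, 2.5 N wide). A sprung check resists from 0.3 to 0.6 (about 4.5 N at the handle) and on its own keeps the door from falling back below about 0.8, so wide it must be held
- door_hinge (a point): point on the door's upright hinge axis, 195 mm above the table, at the +y end of the box front. The door panel is 300 mm wide from here, 10 mm thick, its top edge 198 mm above the table
- door_grip (a point): grip point on the door's handle: an upright round steel bar, 14 mm across, from 90 to 220 mm above the table, on two stand-offs at 105 and 150 mm height. This point is on the bar's axis, 195 mm above the table, 25 mm below its top, 217 mm from the hinge axis; 43 mm clear gap between bar and door panel
- catch_hinge (a joint): draw of the bolt of the catch near the hinge, m: 0 to 0.0015 at the start (latched), 0.014 fully open against its stop; clear of its keeper from 0.011. It slides at about 6 N and stays where it is left
- catch_hinge_tab (a point): sliding black tab of the hinge-side catch, 18 x 8 (along the front) x 36 mm; this point is 9 mm below its top, the top 245 mm above the table. Squeeze it towards the fixed tab to draw the bolt. The two tabs stand in line along the box front: 48 mm over their outer faces latched, 34 mm fully squeezed. Nothing above 220 mm within 25 mm outside them
- catch_hinge_post: fixed black tab of the hinge-side catch, 18 x 8 x 42 mm; origin at its foot, 202 mm above the table, top 244 mm; axes as the box
- catch_edge (a joint): the same for the catch near the door's free edge: 0 to 0.0015 latched, 0.014 fully open, clear from 0.011
- catch_edge_tab (a point): on the sliding tab of the free-edge catch, 9 mm below its top; sizes as for the hinge-side catch
- catch_edge_post: fixed tab of the free-edge catch; origin at its foot, 202 mm above the table, top 244 mm. In both catches the fixed tab is the one nearer the hinge, the sliding tab the farther
- rack: white vial rack fixed to the bench, 96 x 140 x 40 mm, two rows of three round wells 44 mm apart, 30 mm deep, one of them empty. Origin: centre of its underside; long side along its y
- cap_a (a joint): how far the proud cap has been pushed down, m: 0.000 to 0.002 at the start (6 to 8 mm proud), 0.008 fully home against its stop. It slides stiffly at about 8 N and stays where it is left
- cap_a_top (a point): top centre of one of the two snap caps (white disc, 25 mm across, 12 mm thick) that stand proud of their vial. Its top is 80 to 82 mm above the table at the start; fully home it lies 74 mm above the table, level with the caps of the other three vials. z up. Five glass vials, 27 mm across, stand in the rack
- cap_b (a joint): how far the proud cap has been pushed down, m: 0.000 to 0.002 at the start (6 to 8 mm proud), 0.008 fully home against its stop. It slides stiffly at about 8 N and stays where it is left
- cap_b_top (a point): top centre of one of the two snap caps (white disc, 25 mm across, 12 mm thick) that stand proud of their vial. Its top is 80 to 82 mm above the table at the start; fully home it lies 74 mm above the table, level with the caps of the other three vials. z up. Five glass vials, 27 mm across, stand in the rack
- vial_c_top (a point): top centre of the white cap of a vial that is already closed, 74 mm above the table; bystander in the rack
- vial_d_top (a point): top centre of the white cap of a vial that is already closed, 74 mm above the table; bystander in the rack
- vial_e_top (a point): top centre of the white cap of a vial that is already closed, 74 mm above the table; bystander in the rack
- bottle_amber: amber bottle, 70 mm across, 145 mm high; origin under its centre; bystander
- bottle_clear: clear bottle with white cap, 66 mm across, 135 mm high; origin under its centre; bystander
- beaker: glass beaker, 68 mm across, 85 mm high; origin under its centre; bystander
- jar: white jar, 52 mm across, 65 mm high; origin under its centre; bystander
- spatula: narrow laboratory spatula lying flat, black handle, 174 mm long along its x; bystander
- tip_box: blue box with a clear cover, 85 x 120 x 81 mm; origin under its centre; bystander
Things that resemble listed ones, but are neither listed nor needed, are in the scene too. What is shaped like the part that bears cap_a but blue or turquoise is not meant.

How it is judged:
By the outcome, as a careful person would: the job done as asked, in the order asked, and still so for the second after the job is handed in, while the arm keeps its last pose, push and grip.
It also fails if it takes over 72 s, if anything falls off the work surface, if the arm or the gripper's body presses on something with over 40 N, if the wrist force passes 120 N, or if a joint passes its speed limit or range.

ROBOT

A 7-joint arm with a two-finger parallel gripper is mounted at the origin on the work surface. World frame = base frame: x ahead of the robot, y to its left, z up, the work surface at z = 0. Lengths are in m, angles in rad, forces in N, time in s.
With the tool pointing down it reaches from about 0.425 to 0.825 m from the base axis. Payload 3.6 kg.
Tool frame: the origin (TCP) lies midway between the tips of the shut fingers; the grasp point (between the pads) lies 19 mm behind it; z points along the fingers, x is the direction in which the jaws open and shut, and the axes are right-handed (so a half turn about z gives the same grasp; the last joint's range is limited). The gripper opens to 93 mm and grips with 3 to 60 N. Pads are 15 mm wide; open, the fingers measure 128 mm over their backs; the gripper's body (75 mm by 188 mm) begins 65 mm behind the grasp point.
Start: joints at [-1.323, 0.615, -0.013, 1.423, 0.008, 1.103, -0.04], TCP at [0.176, 0.626, 0.187] pointing down, gripper open.
Joint ranges: [-3.12, 3.12], [-0.3, 2.06], [-1.34, 1.32], [0.26, 2.42], [-1.36, 4.5], [0.01, 1.98], [-2.84, 2.84]. Speed limits (rad/s): [2.79, 2.79, 3.14, 3.14, 3.14, 3.14, 3.14].

INTERFACE

Orientations are given as a unit quaternion [w, x, y, z].
In Python, from workcell import * gives the robot as it stands. The module is installed in compiled form; this text tells all that it offers.
- The arm moves only by the shell command python3 -m jog 'ROWS' [OPENING] [FORCE]. ROWS is JSON, a list of rows, each a list of 2 entries, a list of its own where there are three numbers: the shift along the tool's x, y, z in m, then the turn about the tool's z in rad. A call has 1 to 10 rows; each row is the pose to reach, as a shift and turn from the pose commanded when the call began, along the tool's axes at that moment; what a row does not reach only later rows make up. A row lasts 1/8 s, in which the tool goes at most 62.5 mm and 10.7 degrees, less where a joint would pass 70% of its speed; a pose out of reach is approached as far as the arm can. A call with a gripper value outside its range is refused whole. OPENING is the finger opening in m, from 0 to 0.093, set as the call begins (- or left out, the last holds). The fingers move at their own pace and stop on an object; FORCE is the grip in N (left out, the last holds). Time passes only in rows, so rows that repeat a pose let the fingers close. It gives the time, the measured TCP pose, the force and the opening at its end, in the units of the state.
- observe(): the state, without advancing time (a new reading comes with each control period).
- grab_frame(name): name is "scene" or "side" or "wrist"; returns a dict with "image" (400x640x3 uint8, red, green, blue), "depth" (400x640 float32, m along the optical axis (not along the pixel's ray), 0 where there is no reading), "fx", "fy", "cx", "cy" (pixels), "R" (3x3) and "t" (3): a world point X has camera coordinates R X + t; the wrist camera has in their place "tool_from_camera" (4x4, takes a point from camera to tool coordinates, whose origin is the TCP and whose axes are the tool frame's). Camera axes: x right, y down, z forward; pixel columns grow to the right and rows downward; lengths in m; the calibration is good to about 2 mm. A picture is of the moment at which its call begins: read the wrist's pose just before it.
- close_job(): hands the job in, once; it reports no verdict.
The state is a dict: "clock": time; "joint_positions": joint angles; "qvel": joint speeds; "joint_efforts": joint torques, N m; "tcp_pos": TCP position; "ee_rot": TCP orientation; "wrist_force": force on the tool from outside, world axes, zero at the start; "ft_torque": the same for the moment, N m; "grip_width": finger opening in m.
Only numpy, scipy, OpenCV 4.12 (cv2) and the standard library are available. Lean on these libraries where they do the work, as an engineer would, in place of code of your own. Each camera call takes 0.05 s, during which the arm holds its last target.

## Working session

There is one attempt and no reset: what is moved stays moved. The work goes in short steps, Python scripts to look and compute and a shell command to move; the robot and the scene stay as the last step left them, time stands still between calls to the robot, and variables do not carry over. Pictures are saved under pics/ and viewed, and the job is handed in when it is done.

```bash
mkdir -p pics; python3 - <<'E'
from workcell import *
import cv2,pickle
s=observe(); print(s)
F={}
for n in("scene","side","wrist"):
    f=grab_frame(n); F[n]=f; cv2.imwrite(f"pics/{n}0.png",f["image"][:,:,::-1])
    print(n,f["fx"],f["cx"],f["cy"],f.get("R"),f.get("t"),f.get("tool_from_camera"))
pickle.dump((s,F),open("f0.pkl","wb"))
E
```

```text
{'clock': 0.0, 'joint_positions': array([-1.32248604,  0.61590361, -0.01257191,  1.42489233,  0.00812   ,
        1.10339315, -0.04041659]), 'qvel': array([-0.00239327, -0.001647  , -0.00077239, -0.0012317 ,  0.00065988,
        0.00017663, -0.00219327]), 'joint_efforts': array([-3.60709610e-04, -4.58937550e+01,  2.09500166e-01, -1.65742368e+01,
       -6.09574746e-02,  2.07220693e-02,  2.44740713e-04]), 'tcp_pos': array([0.17617364, 0.6247661 , 0.18619372]), 'ee_rot': array([ 0.00079984,  0.79728932,  0.60359598, -0.00099027]), 'wrist_force': array([ 0.11900952, -0.21540268, -0.39958888]), 'ft_torque': array([-0.04011149, -0.02141013, -0.02002445]), 'grip_width': 0.09279609070144086}
scene 380.5230274302981 321.82238313389354 199.45566882588017 [[ 0.23400012  0.97215119  0.0128843 ]
 [ 0.72848771 -0.16654251 -0.66450677]
 [-0.64385527  0.16488072 -0.74717116]] [-0.23001699 -0.27012325  1.57191726] None
side 430.92147281396416 321.69653691415795 204.0617697584302 [[-0.96471717 -0.26324149  0.00497057]
 [-0.19483093  0.70105614 -0.68597463]
 [ 0.17709234 -0.66273993 -0.72760848]] [0.52868483 0.14344162 1.12616991] None
wrist 315.5776223224256 313.9792977272057 204.69542477574913 None None [[ 9.99999748e-01 -5.81360676e-04 -4.07803411e-04  5.35529799e-04]
 [ 6.64000613e-04  9.69088190e-01  2.46713680e-01 -6.85628934e-02]
 [ 2.51767837e-04 -2.46713888e-01  9.69088331e-01 -1.96842856e-01]
 [ 0.00000000e+00  0.00000000e+00  0.00000000e+00  1.00000000e+00]]
```

View pics/scene0.png

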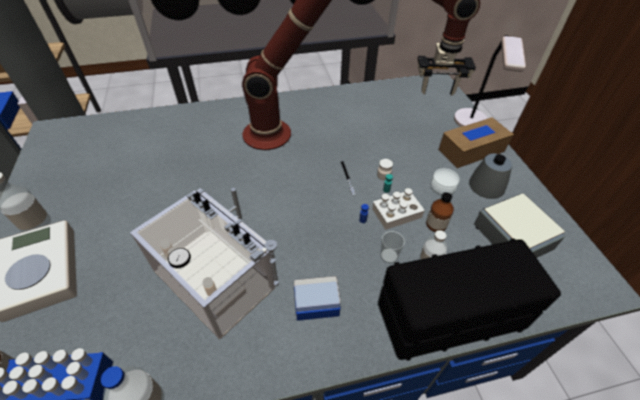

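View pics/side0.png

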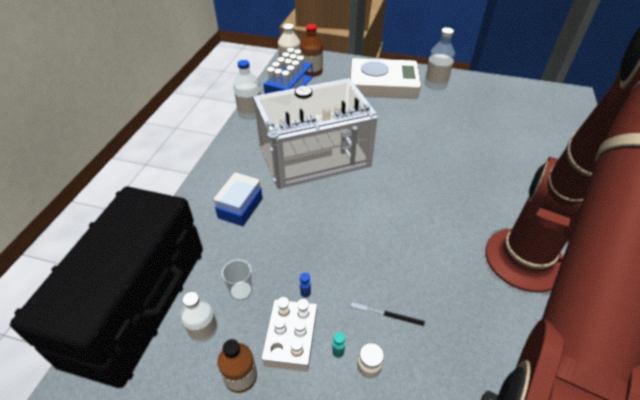

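View pics/wrist0.png

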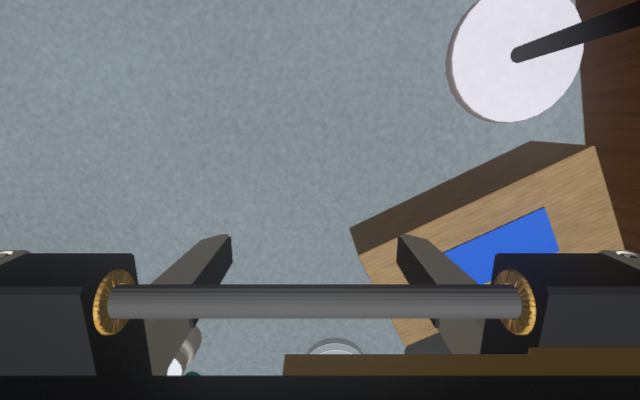

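The scene image shows the box around (205,255) with its front facing right, the hinge somewhere along the right side, and the rack near (398,207). I'll zoom in on both.

```bash
python3 - <<'E'
import cv2,pickle
s,F=pickle.load(open("f0.pkl","rb"))
def crop(n,x0,y0,x1,y1,k,o):
    im=F[n]["image"][y0:y1,x0:x1,::-1]; cv2.imwrite(f"pics/{o}.png",cv2.resize(im,None,fx=k,fy=k,interpolation=cv2.INTER_CUBIC))
crop("scene",120,170,300,340,4.4/1.4,"s_box"); crop("side",245,75,385,190,5.5,"d_box")
crop("scene",330,150,470,270,5,"s_rack"); crop("side",220,260,400,390,4.4,"d_rack")
E
```

```text
(no output)
```

View pics/s_box.png

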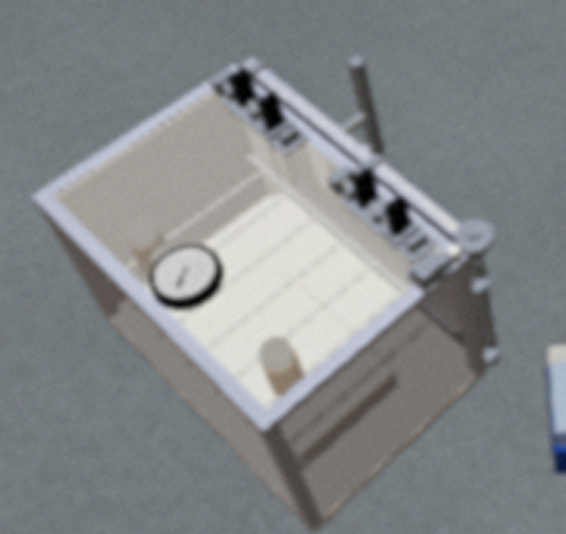

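View pics/d_box.png

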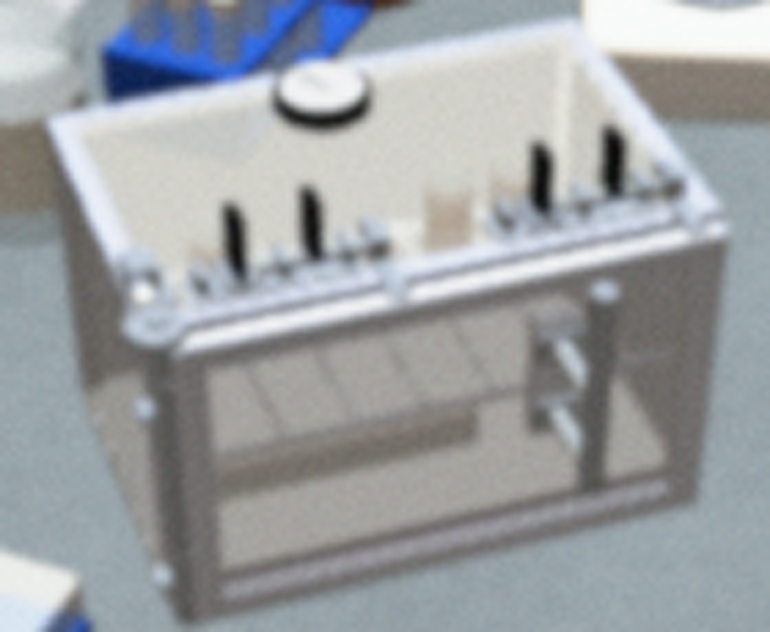

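View pics/s_rack.png

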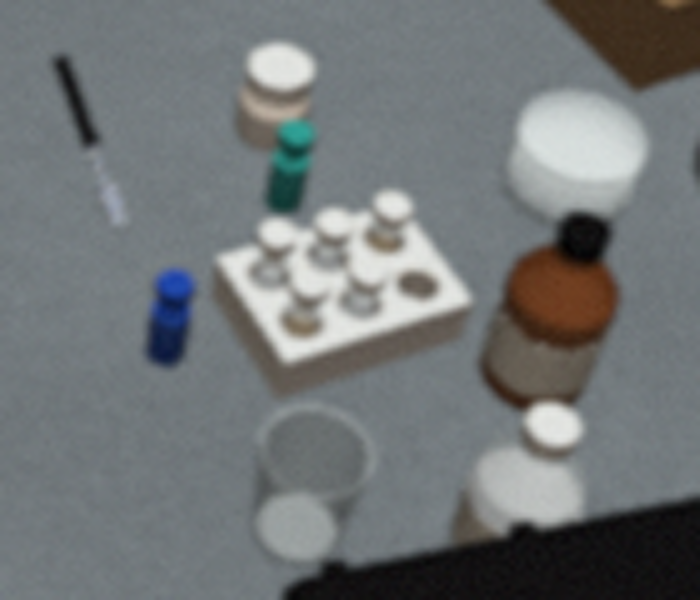

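View pics/d_rack.png

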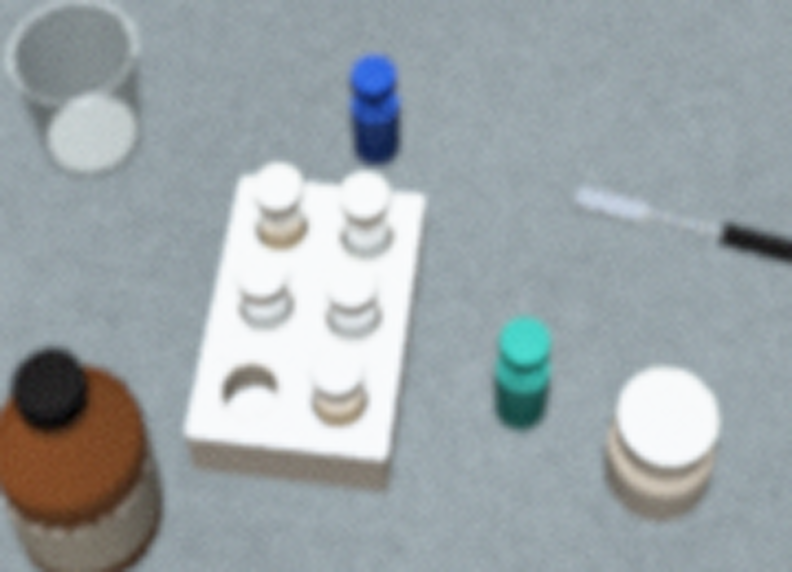

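The side crop shows five white caps in the rack with the lower-left well empty. It also shows the door, with the handle bar at right and the hinge at left. Next I'll use depth to tell the caps apart and locate the parts.

```bash
cat > h.py <<'E'
import numpy as np,cv2,pickle
from scipy import ndimage
def cloud(f,pose=None):
    d=f["depth"]; v,u=np.mgrid[:d.shape[0],:d.shape[1]]
    P=np.stack([(u-f["cx"])/f["fx"]*d,(v-f["cy"])/f["fy"]*d,d],-1)
    if "R" in f and f["R"] is not None: W=(P-f["t"])@f["R"]
    else:
        from scipy.spatial.transform import Rotation as Ro
        p,q=pose; T=f["tool_from_camera"]; W=P@T[:3,:3].T+T[:3,3]
        W=W@Ro.from_quat(np.r_[q[1:],q[0]]).as_matrix().T+p
    W[d==0]=np.nan
    return W
def proj(f,X):
    c=np.atleast_2d(X)@f["R"].T+f["t"]; return np.c_[c[:,0]/c[:,2]*f["fx"]+f["cx"],c[:,1]/c[:,2]*f["fy"]+f["cy"]]
E
python3 - <<'E'
from h import *
np.set_printoptions(precision=4,suppress=True)
s,F=pickle.load(open("f0.pkl","rb"))
for n in("scene","side"):
    W=cloud(F[n]); im=F[n]["image"].astype(int); z=W[...,2]
    print(n,"table",np.nanmedian(z[150:160,330:340]) if n=="scene" else np.nanmedian(z[230:240,400:420]))
    # rack region in world
    win=np.zeros(z.shape,bool)
    if n=="scene": win[175:230,365:430]=1
    else: win[290:375,255:325]=1
    m=win&(z>.064)&(z<.095)&(im.min(-1)>120)
    L,k=ndimage.label(m)
    for i in range(1,k+1):
        q=L==i
        if q.sum()<8: continue
        p=W[q]; v,u=np.where(q)
        print(i,q.sum(),"px",u.mean(),v.mean(),"xyz",p.mean(0),"zmed",np.median(p[:,2]),np.percentile(p[:,2],[10,90]))
    m=win&(z>.03)&(z<.05); p=W[m]
    r=cv2.minAreaRect(p[:,:2].astype(np.float32)); print("rack",r,np.median(p[:,2]))
E
```

```text
scene table 0.0011783120359208647
1 43 px 407.6279069767442 191.30232558139534 xyz [0.4939 0.4107 0.0729] zmed 0.07396814965490842 [0.0674 0.0769]
2 43 px 396.09302325581393 194.7906976744186 xyz [0.5    0.3675 0.0727] zmed 0.07328964591871333 [0.0683 0.0755]
3 44 px 384.5 197.04545454545453 xyz [0.5073 0.3233 0.0804] zmed 0.08099452478000713 [0.075  0.0844]
7 45 px 402.6222222222222 204.11111111111111 xyz [0.5436 0.3731 0.0734] zmed 0.073915176856186 [0.0695 0.076 ]
9 45 px 391.24444444444447 206.84444444444443 xyz [0.551  0.3305 0.0793] zmed 0.08017007038434038 [0.0756 0.0819]
rack ((0.5081817507743835, 0.39396750926971436), (0.20011858642101288, 0.21346750855445862), 53.62062072753906) 0.0399341744800704
side table -0.0015592940557087225
1 114 px 282.5701754385965 303.53508771929825 xyz [0.5462 0.3342 0.0775] zmed 0.07835086957049245 [0.0731 0.0799]
2 113 px 302.1858407079646 305.4513274336283 xyz [0.5031 0.3279 0.0788] zmed 0.07967674577831113 [0.0746 0.0815]
3 115 px 278.9913043478261 323.0 xyz [0.5398 0.3775 0.0717] zmed 0.07223190986697124 [0.0672 0.0744]
4 113 px 299.2920353982301 325.2300884955752 xyz [0.4965 0.3711 0.072 ] zmed 0.07260845231874874 [0.0697 0.0742]
5 123 px 296.1544715447154 344.6747967479675 xyz [0.4898 0.4143 0.0719] zmed 0.07247211048294736 [0.0689 0.0746]
rack ((0.5243017673492432, 0.36629974842071533), (0.10564770549535751, 0.20692411065101624), 8.219256401062012) 0.03862452096739026
```

```bash
python3 - <<'E'
from h import *
np.set_printoptions(precision=4,suppress=True)
s,F=pickle.load(open("f0.pkl","rb"))
for n,w in(("scene",(120,170,300,340)),("side",(245,75,385,190))):
    W=cloud(F[n]); im=F[n]["image"].astype(int); z=W[...,2]
    win=np.zeros(z.shape,bool); win[w[1]:w[3],w[0]:w[2]]=1
    m=win&(z>.19)&(z<.206); p=W[m]; print(n,"rim",m.sum(),cv2.minAreaRect(p[:,:2].astype(np.float32)))
    m=win&(z>.212)&(z<.26); L,k=ndimage.label(m,np.ones((3,3)))
    for i in range(1,k+1):
        q=L==i
        if q.sum()<4: continue
        v,u=np.where(q); p=W[q]; print(q.sum(),u.mean(),v.mean(),p.mean(0),p[:,2].max(),im[q].mean())
E
```

```text
scene rim 7720 ((0.6233923435211182, -0.21619552373886108), (0.3144313097000122, 0.2719765901565552), 34.987884521484375)
24 232.70833333333334 190.0 [ 0.5009 -0.1429  0.2182] 0.22284031875013655 119.77777777777777
187 198.75401069518716 199.88235294117646 [ 0.5269 -0.234   0.2282] 0.2470385927620795 61.11229946524064
15 210.93333333333334 212.0 [ 0.5653 -0.2061  0.2146] 0.21735134973363188 125.13333333333334
209 238.01913875598086 232.38277511961724 [ 0.6589 -0.1415  0.2272] 0.24792698129358037 68.38437001594896
170 263.6235294117647 249.2058823529412 [ 0.7152 -0.0855  0.215 ] 0.22048435406402853 151.02941176470588
14 251.5 245.57142857142858 [ 0.6972 -0.1136  0.2141] 0.21524551441795503 137.6904761904762
239 177.6192468619247 256.69456066945605 [ 0.6891 -0.291   0.2136] 0.218139932429284 174.6192468619247
side rim 4147 ((0.6248969435691833, -0.21469661593437195), (0.3181339502334595, 0.277896523475647), 34.45759582519531)
33 303.06060606060606 89.84848484848484 [ 0.6864 -0.2918  0.2129] 0.2154451800631129 230.16161616161617
56 355.89285714285717 103.73214285714286 [ 0.5144 -0.2359 
[... 664 characters left out ...]
95 [ 0.6199 -0.1639  0.2156] 0.2186011481663088 175.96825396825398
8 307.25 118.875 [ 0.6323 -0.1538  0.2137] 0.21559173286939656 172.66666666666666
35 269.65714285714284 122.65714285714286 [ 0.7247 -0.1072  0.2156] 0.21886367449341323 183.61904761904762
6 295.3333333333333 121.16666666666667 [ 0.661  -0.1362  0.2127] 0.21408367668973494 184.61111111111111
6 280.1666666666667 124.0 [ 0.6965 -0.1122  0.2132] 0.2146310322768418 177.94444444444446
12 270.4166666666667 128.25 [ 0.7152 -0.0866  0.2137] 0.2161245318688346 215.86111111111111
20 354.1 128.7 [ 0.4979 -0.1405  0.2172] 0.22089961666436325 142.15
35 272.6 134.02857142857144 [ 0.7011 -0.0646  0.2135] 0.21689396255441798 184.4952380952381
```

The proud caps are the two at y≈0.33: about (0.505, 0.326) and (0.548, 0.332), with tops near 80 mm. The other three read 72–74 mm. I'll move above them with the gripper open and refine with the wrist camera.

```bash
python3 -m jog '[[[-0.02,0.045,-0.03],0],[[-0.045,0.1,-0.03],0],[[-0.07,0.155,-0.03],0],[[-0.095,0.21,-0.03],0],[[-0.12,0.265,-0.03],0],[[-0.145,0.32,-0.03],0],[[-0.17,0.375,-0.03],0],[[-0.19,0.418,-0.03],0],[[-0.19,0.418,-0.03],0],[[-0.19,0.418,-0.03],0]]' 0.093 20
cat > look.py <<'E'
from workcell import *
from h import *
import sys
s=observe(); f=grab_frame(sys.argv[1]); nm=sys.argv[2]
pickle.dump((s,f),open(nm+".pkl","wb")); cv2.imwrite(f"pics/{nm}.png",f["image"][:,:,::-1])
print(s["clock"],s["tcp_pos"],s["ee_rot"],s["wrist_force"],s["grip_width"])
E
python3 look.py wrist w1
```

```text
clock: 1.4
tcp_pos: [0.5262, 0.33, 0.2169]
ee_rot: [-0.001, 0.797, 0.604, -0.001]
wrist_force: [-0.3, 1.3, 0.3]
grip_width: 0.0931
1.4 [0.52619471 0.33003099 0.21688987] [-7.32743626e-04  7.97073745e-01  6.03881305e-01 -5.26409238e-04] [-0.34207512  1.29270619  0.31500888] 0.09306798867366034
```

View pics/w1.png

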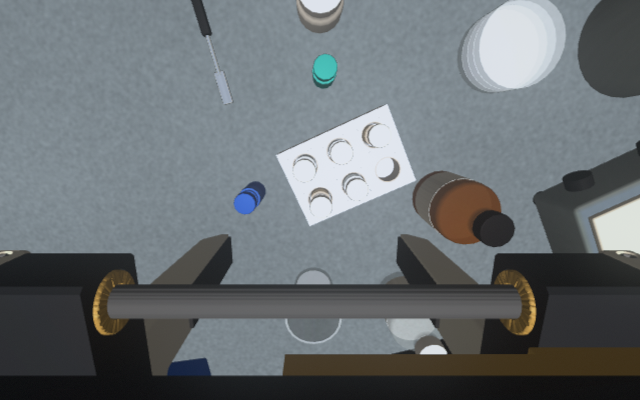

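The wrist view shows the rack at (345,165). The low-y caps are at about (304,168) and (320,201), and the empty well is at (388,168).

```bash
cat > caps.py <<'E'
from h import *; import sys
np.set_printoptions(precision=4,suppress=True)
s,f=pickle.load(open(sys.argv[1]+".pkl","rb"))
W=cloud(f,(s["tcp_pos"],s["ee_rot"])); z=W[...,2]; 
m=(z>.066)&(z<.095)&(f["image"].min(-1)>140); m[245:]=0
L,k=ndimage.label(m)
for i in range(1,k+1):
    q=L==i
    if 60<q.sum()<3000:
        v,u=np.where(q); c,r=cv2.minEnclosingCircle(np.c_[W[q][:,:2]].astype(np.float32)); print(q.sum(),u.mean(),v.mean(),W[q].mean(0),"med z",np.median(W[q][:,2]),c,r)
E
python3 caps.py w1
```

```text
425 379.1976470588235 135.36705882352942 [0.4896 0.4122 0.0733] med z 0.07331181275137291 (0.48951056599617004, 0.4120442271232605) 0.01240948773920536
422 340.7630331753555 152.5 [0.4959 0.3687 0.0731] med z 0.0732425013801287 (0.4960828125476837, 0.3686887323856354) 0.012430421076714993
418 303.377990430622 170.14832535885168 [0.5023 0.3255 0.0806] med z 0.08072452890595647 (0.5027010440826416, 0.325293630361557) 0.012407926842570305
381 356.48818897637796 189.3254593175853 [0.5394 0.3753 0.0732] med z 0.07328680572618831 (0.5396540760993958, 0.3752782642841339) 0.012404714711010456
381 320.20997375328085 206.61417322834646 [0.5459 0.332  0.0795] med z 0.07952349988009283 (0.5461320281028748, 0.3317961096763611) 0.012402883730828762
```

The measured radius is 12.4 mm and the heights are 80.7 and 79.5 mm against 73.2 mm, so both proud caps are confirmed. I'll shut the gripper and press the first.

```bash
python3 -m jog '[[[-0.011,-0.0216,0.0],0],[[-0.011,-0.0216,0.04],0],[[-0.011,-0.0216,0.08],0],[[-0.011,-0.0216,0.11],0],[[-0.011,-0.0216,0.125],0],[[-0.011,-0.0216,0.125],0],[[-0.011,-0.0216,0.125],0]]' 0 20
python3 look.py side d1; python3 -c "
import cv2;im=cv2.imread('pics/d1.png')[250:390,220:400];cv2.imwrite('pics/d1c.png',cv2.resize(im,None,fx=4,fy=4))"
```

```text
clock: 2.33
tcp_pos: [0.504, 0.3256, 0.0937]
ee_rot: [-0.0, 0.797, 0.604, 0.001]
wrist_force: [1.1, 0.3, 0.3]
grip_width: 0.0276
2.325 [0.50401115 0.32564413 0.09368276] [-1.96585739e-05  7.97056661e-01  6.03903052e-01  1.33528140e-03] [1.07793364 0.31935136 0.25455587] 0.027560347069942707
```

View pics/d1c.png

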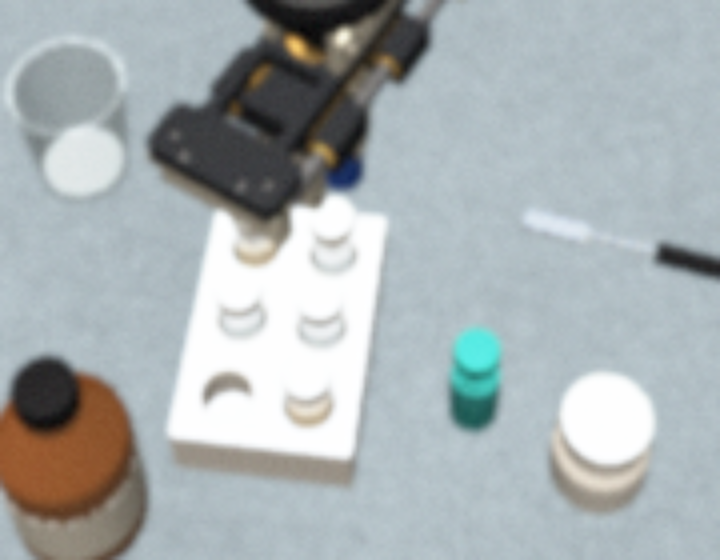

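The gripper hasn't finished closing, and in this view it appears over the left cap at (255,240). I'll project the TCP to check.

```bash
python3 -m jog '[[[0,0,0],0],[[0,0,0],0],[[0,0,0],0],[[0,0,0],0],[[0,0,0],0]]'; python3 look.py side d2; python3 look.py wrist w2; python3 - <<'E'
from h import *
s,f=pickle.load(open("d2.pkl","rb"))
a=(proj(f,s["tcp_pos"])[0]-[220,250])*4; print(a, (proj(f,[.5025,.3254,.081])[0]-[220,250])*4,(proj(f,[.546,.332,.081])[0]-[220,250])*4)
im=cv2.resize(cv2.imread('pics/d2.png')[250:390,220:400],None,fx=4,fy=4); cv2.circle(im,tuple(int(x) for x in a),4,(0,0,255),-1); cv2.imwrite('pics/d2c.png',im)
E
```

```text
clock: 3.0
tcp_pos: [0.5033, 0.3245, 0.0923]
ee_rot: [-0.0, 0.797, 0.604, -0.0]
wrist_force: [-0.1, -0.5, -0.4]
grip_width: 0.0008
3.0 [0.5033342  0.32453721 0.09232132] [-9.79118246e-07  7.97303533e-01  6.03578555e-01 -5.98786628e-05] [-0.06311635 -0.47311554 -0.37435298] 0.0008123497110701984
3.05 [0.50332039 0.32458716 0.09228835] [-8.06894796e-06  7.97256337e-01  6.03640895e-01 -6.51030983e-05] [-0.36734607  0.76273804  0.36188907] 0.0004475100919692183
[329.4495781  203.39147913] [331.02319829 215.93560094] [251.48343943 207.49846588]
```

View pics/d2c.png

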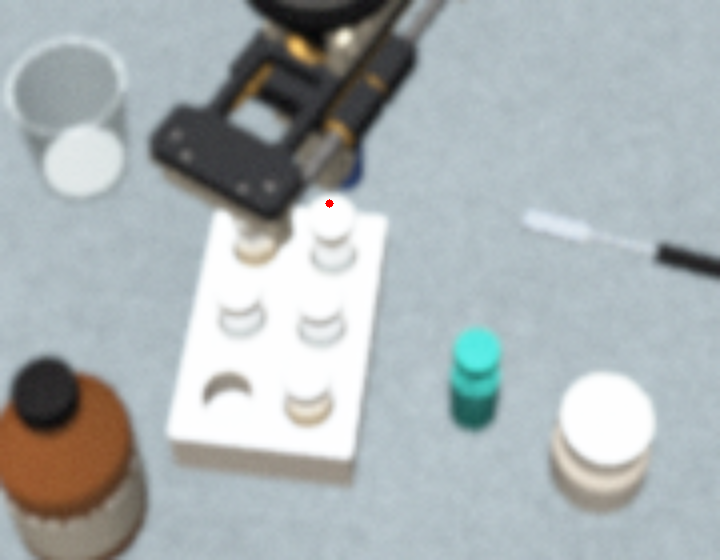

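View pics/w2.png

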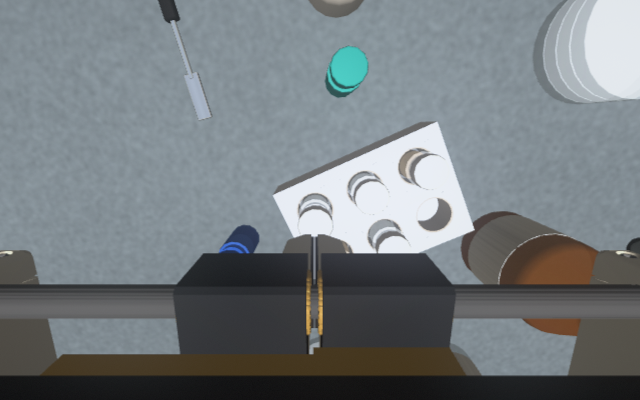

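The two views don't obviously agree, so I'll check depth around the fingertips before pressing.

```bash
python3 - <<'E'
from h import *
np.set_printoptions(precision=3,suppress=True)
s,f=pickle.load(open("d2.pkl","rb")); W=cloud(f)
for c in [(230,150),(300,180),(322,165),(335,170),(280,228),(270,215),(330,215),(252,230),(240,60),(330,190),(320,185),(290,215)]:
    u=int(220+c[0]/4+.5);v=int(250+c[1]/4+.5); print(c,f["image"][v,u],W[v,u])
im=cv2.imread('pics/d2.png')[250:320,250:330]; cv2.imwrite('pics/d2z.png',cv2.resize(im,None,fx=9,fy=8,interpolation=cv2.INTER_CUBIC))
E
python3 look.py scene s2;python3 -c "
import cv2;im=cv2.imread('pics/s2.png')[110:240,330:470];cv2.imwrite('pics/s2c.png',cv2.resize(im,None,fx=4.5,fy=4.5))"
```

```text
(230, 150) [59 59 61] [0.522 0.399 0.249]
(300, 180) [62 57 59] [0.489 0.403 0.247]
(322, 165) [91 87 83] [0.486 0.377 0.221]
(335, 170) [106  99  89] [0.496 0.331 0.138]
(280, 228) [118 111  97] [0.494 0.417 0.226]
(270, 215) [51 49 45] [0.495 0.422 0.244]
(330, 215) [254 254 254] [0.502 0.325 0.08 ]
(252, 230) [158 152 144] [0.542 0.344 0.076]
(240, 60) [63 63 66] [0.539 0.34  0.233]
(330, 190) [190 198 200] [ 0.523  0.264 -0.002]
(320, 185) [133 131 124] [0.502 0.341 0.139]
(290, 215) [227 232 232] [0.532 0.308 0.039]
3.1 [0.5033295  0.32455138 0.09227653] [ 7.03191589e-06  7.97290087e-01  6.03596314e-01 -8.65304169e-05] [-0.06611278 -0.16967489  0.15656142] 0.0005564800125583156
```

View pics/d2z.png

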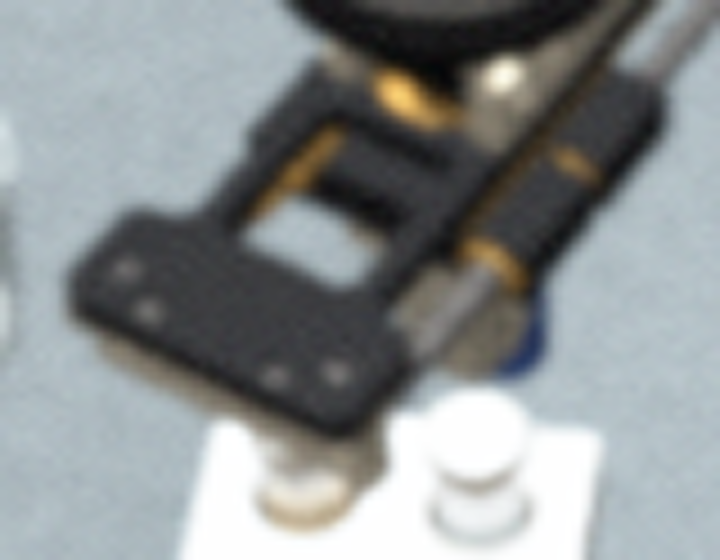

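View pics/s2c.png

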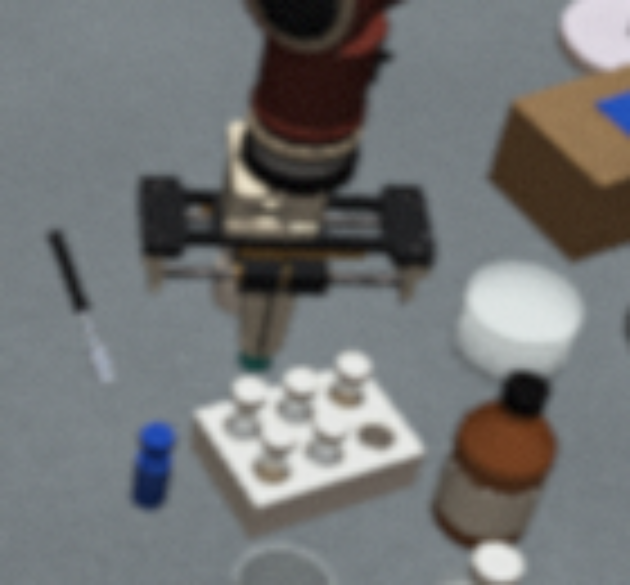

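The fingers are over the correct cap: depth puts them at (0.50, 0.335), and the slab at left is the gripper body's end plate. The gap is consistent, so I'll press down and watch the force.

```bash
python3 -m jog '[[[0,0.0,0.006],0],[[0,0.0,0.009],0],[[0,0,0.012],0],[[0,0,0.014],0],[[0,0,0.016],0],[[0,0,0.0175],0],[[0,0,0.0175],0]]'
```

```text
clock: 4.03
tcp_pos: [0.5033, 0.3245, 0.0747]
ee_rot: [0.0, 0.797, 0.604, -0.0]
wrist_force: [-0.5, -0.3, 0.4]
grip_width: 0.0007
```

```bash
python3 look.py side d3; python3 look.py wrist w3; python3 -c "
import cv2;im=cv2.imread('pics/d3.png')[250:320,250:330];cv2.imwrite('pics/d3z.png',cv2.resize(im,None,fx=9,fy=8,interpolation=cv2.INTER_CUBIC))
im=cv2.imread('pics/w3.png')[150:290,220:420];cv2.imwrite('pics/w3z.png',cv2.resize(im,None,fx=4,fy=4))
from h import *
s,f=pickle.load(open('d3.pkl','rb'));W=cloud(f);z=W[...,2]
m=(abs(W[...,0]-.5025)<.014)&(abs(W[...,1]-.3254)<.014)&(z>.06)
v,u=np.where(m);print(len(v),np.c_[u,v,W[m]*1000].round()[::4])"
```

```text
4.025 [0.50329192 0.3245237  0.07474065] [ 4.55516104e-06  7.97282339e-01  6.03606539e-01 -1.36667112e-04] [-0.50666923 -0.26499375  0.39144255] 0.0006863580097511852
4.075 [0.5033467  0.32458997 0.07484434] [ 7.11022028e-06  7.97269370e-01  6.03623682e-01 -3.13611631e-05] [-0.27979677 -0.6895984   0.35791392] 0.00035062254995687293
522 [[304. 155. 493. 312. 495.]
 [306. 156. 489. 315. 496.]
 [305. 157. 490. 317. 496.]
 [303. 158. 493. 317. 493.]
 [299. 159. 501. 313. 487.]
 [303. 159. 493. 316. 491.]
 [298. 160. 503. 313. 484.]
 [302. 160. 494. 318. 490.]
 [295. 161. 508. 312. 480.]
 [299. 161. 499. 318. 486.]
 [303. 161. 492. 321. 491.]
 [295. 162. 507. 314. 480.]
 [299. 162. 498. 321. 487.]
 [303. 162. 491. 323. 491.]
 [294. 163. 508. 315. 478.]
 [298. 163. 500. 320. 485.]
 [302. 163. 493. 323. 489.]
 [291. 164. 514. 313. 474.]
 [295. 164. 506. 318. 480.]
 [299. 164. 498. 321. 484.]
 [303. 164. 490. 326. 490.]
 [292. 165. 511. 317. 475.]
 [296. 165. 504. 320. 480.]
 [300. 165. 496. 324. 485.]
 [304. 165. 489. 326. 489.]
 [293. 166. 508. 320. 477.]
 [297. 166. 501. 324. 481.]
 [301
[... 2207 characters left out ...]
 [298. 303. 513. 326.  82.]
 [302. 303. 505. 323.  79.]
 [306. 303. 497. 321.  80.]
 [299. 304. 511. 327.  79.]
 [303. 304. 502. 325.  80.]
 [307. 304. 494. 322.  80.]
 [300. 305. 508. 328.  79.]
 [304. 305. 500. 326.  78.]
 [297. 306. 514. 332.  78.]
 [301. 306. 505. 332.  82.]
 [305. 306. 496. 330.  83.]
 [298. 307. 510. 336.  82.]
 [302. 307. 502. 333.  81.]
 [306. 307. 494. 331.  81.]
 [299. 308. 507. 337.  81.]
 [303. 308. 500. 333.  77.]
 [307. 308. 492. 328.  74.]
 [301. 309. 503. 337.  79.]
 [305. 309. 495. 333.  76.]
 [299. 310. 508. 337.  72.]
 [303. 310. 499. 336.  76.]
 [299. 311. 509. 333.  61.]
 [303. 311. 499. 337.  72.]
 [300. 312. 507. 335.  61.]
 [305. 312. 496. 333.  63.]]
```

View pics/d3z.png

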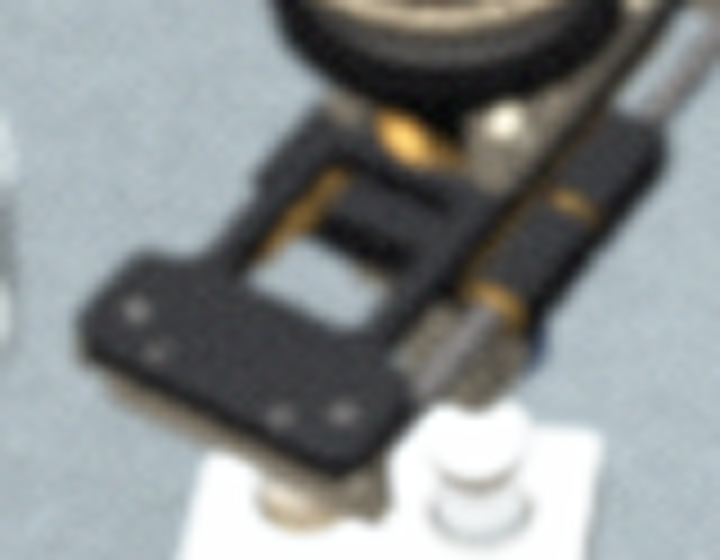

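View pics/w3z.png

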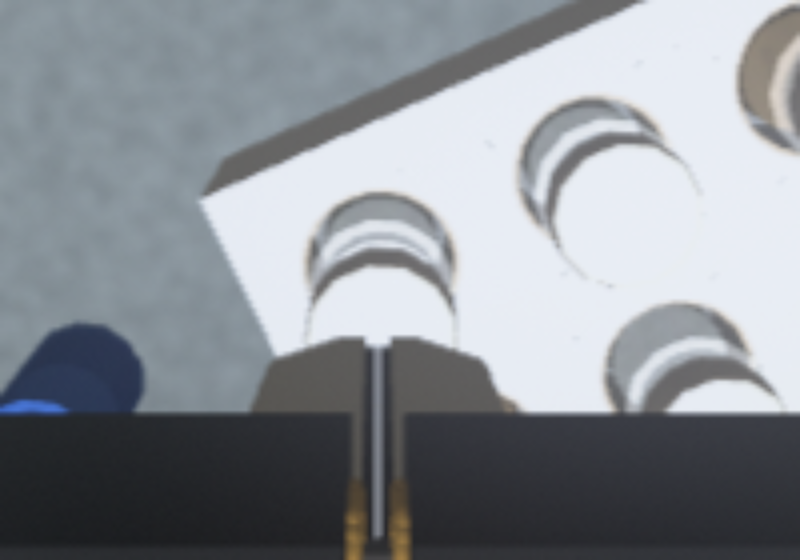

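The cap still reads 80 mm and the force is zero, so the tip hasn't reached it. I'll measure the real fingertip position in all three cameras.

```bash
python3 look.py scene s3; python3 - <<'E'
from h import *
np.set_printoptions(precision=3,suppress=True)
s,f=pickle.load(open("w3.pkl","rb")); W=cloud(f,(s["tcp_pos"],s["ee_rot"]))
for v in (225,230,233,236,240,245,250): print(v,[ (u,W[v,u].round(3).tolist()) for u in (298,306,320,326)])
s,f=pickle.load(open("s3.pkl","rb")); W=cloud(f); im=f["image"]
print(proj(f,s["tcp_pos"]),proj(f,[.5025,.3254,.081]))
for v in range(182,202,1): print(v,[W[v,u].round(3).tolist() for u in (383,386,389)])
cv2.imwrite('pics/s3c.png',cv2.resize(cv2.imread('pics/s3.png')[160:230,350:430],None,fx=9,fy=8,interpolation=cv2.INTER_CUBIC))
E
```

```text
4.125 [0.50340568 0.32461367 0.07490633] [1.67178248e-05 7.97279568e-01 6.03610211e-01 5.86474068e-05] [-0.55333079  0.33182524 -0.02874909] 0.0005598091680179721
225 [(298, [0.494, 0.317, 0.08]), (306, [0.495, 0.322, 0.081]), (320, [0.498, 0.33, 0.08]), (326, [0.499, 0.334, 0.08])]
230 [(298, [0.497, 0.316, 0.081]), (306, [0.499, 0.321, 0.081]), (320, [0.502, 0.33, 0.08]), (326, [0.502, 0.333, 0.08])]
233 [(298, [0.5, 0.315, 0.08]), (306, [0.501, 0.321, 0.081]), (320, [0.503, 0.329, 0.081]), (326, [0.505, 0.333, 0.08])]
236 [(298, [0.491, 0.319, 0.111]), (306, [0.493, 0.324, 0.11]), (320, [0.495, 0.331, 0.109]), (326, [0.496, 0.334, 0.11])]
240 [(298, [0.492, 0.32, 0.116]), (306, [nan, nan, nan]), (320, [0.495, 0.331, 0.116]), (326, [0.496, 0.334, 0.116])]
245 [(298, [0.492, 0.32, 0.122]), (306, [0.493, 0.324, 0.122]), (320, [0.495, 0.331, 0.123]), (326, [0.496, 0.333, 0.122])]
250 [(298, [0.492, 0.32, 0.129]), (306, [0.493, 0.324, 0.129]), (320, [0.495, 0.33, 0.129]), (326, [0.495, 0.333, 0.13])]
[[384.253 197.245]] [[384.639 195.754]]
182 [[0.507, 0.308, 0.154], [0.51, 0.316, 0.15
[... 720 characters left out ...]
 0.323, 0.107], [0.513, 0.332, 0.108]]
193 [[0.421, 0.36, -0.001], [0.426, 0.37, 0.002], [0.427, 0.381, 0.001]]
194 [[0.495, 0.322, 0.083], [0.495, 0.333, 0.079], [0.432, 0.379, 0.001]]
195 [[0.5, 0.321, 0.083], [0.501, 0.331, 0.082], [0.435, 0.378, -0.0]]
196 [[0.501, 0.321, 0.079], [0.507, 0.328, 0.084], [0.439, 0.377, -0.001]]
197 [[0.506, 0.319, 0.081], [0.509, 0.328, 0.081], [0.476, 0.357, 0.038]]
198 [[0.508, 0.318, 0.078], [0.514, 0.326, 0.082], [0.482, 0.354, 0.041]]
199 [[0.514, 0.316, 0.08], [0.517, 0.325, 0.081], [0.485, 0.353, 0.039]]
200 [[0.515, 0.316, 0.076], [0.518, 0.325, 0.078], [0.489, 0.352, 0.039]]
201 [[0.512, 0.318, 0.067], [0.517, 0.326, 0.071], [0.495, 0.349, 0.041]]
```

View pics/s3c.png

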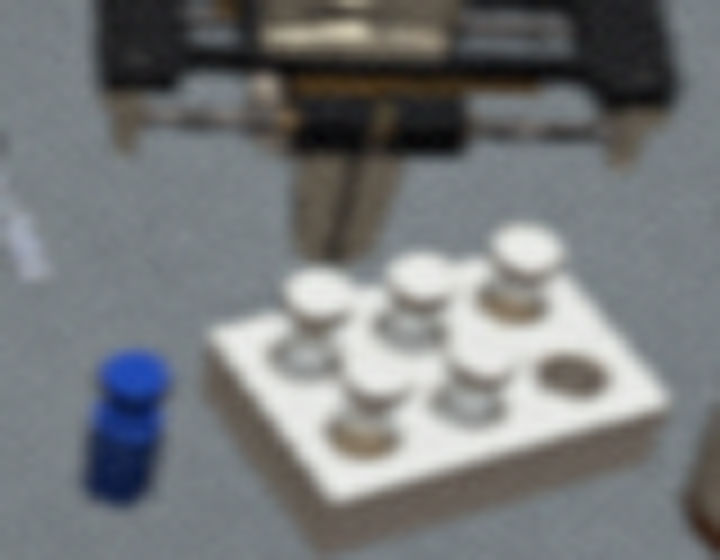

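All three cameras agree that the real fingertips sit about 28 mm above the reported TCP: tip z≈0.103–0.107 against TCP 0.075. I'll keep going down in small steps and use contact force to calibrate the tip offset.

```bash
python3 -m jog '[[[0,0,0.006],0],[[0,0,0.012],0],[[0,0,0.017],0],[[0,0,0.017],0]]';python3 -m jog '[[[0,0,0.002],0],[[0,0,0.003],0]]';python3 -m jog '[[[0,0,0.002],0],[[0,0,0.003],0]]'
```

```text
clock: 4.68
tcp_pos: [0.5029, 0.3243, 0.0572]
ee_rot: [-0.0, 0.797, 0.604, -0.001]
wrist_force: [-0.7, 0.0, 1.3]
grip_width: 0.0006
clock: 4.92
tcp_pos: [0.5034, 0.3246, 0.0548]
ee_rot: [0.0, 0.797, 0.604, 0.0]
wrist_force: [0.0, 0.1, 0.6]
grip_width: 0.0002
clock: 5.18
tcp_pos: [0.5033, 0.3245, 0.0517]
ee_rot: [-0.0, 0.797, 0.604, -0.0]
wrist_force: [-0.4, 0.4, 1.0]
grip_width: 0.0005
```

```bash
python3 -m jog '[[[0,0,0.0015],0],[[0,0,0.003],0]]';python3 -m jog '[[[0,0,0.0015],0],[[0,0,0.003],0]]';python3 look.py side d4; python3 look.py wrist w4; python3 -c "
import cv2;im=cv2.imread('pics/d4.png')[250:320,250:330];a=cv2.resize(im,None,fx=5,fy=5,interpolation=cv2.INTER_CUBIC)
im=cv2.imread('pics/w4.png')[180:270,260:360];b=cv2.resize(im,(400,350));cv2.imwrite('pics/m4.png',cv2.hconcat([a,b]))
"
```

```text
clock: 5.42
tcp_pos: [0.504, 0.325, 0.0501]
ee_rot: [-0.0, 0.797, 0.604, 0.001]
wrist_force: [-1.2, 0.1, 7.9]
grip_width: 0.0004
clock: 5.68
tcp_pos: [0.504, 0.3251, 0.0475]
ee_rot: [-0.0, 0.797, 0.604, 0.001]
wrist_force: [-1.0, -1.9, 6.9]
grip_width: 0.0004
5.675 [0.50399982 0.32509806 0.04747306] [-6.95670270e-06  7.97291708e-01  6.03593362e-01  9.92768278e-04] [-0.96347116 -1.93632294  6.86698902] 0.0004005961170870491
5.725 [0.50390259 0.32499426 0.04727692] [5.72118338e-06 7.97284275e-01 6.03603425e-01 8.30542806e-04] [-1.61269374  0.17407049  7.67545435] 0.001048622485328543
```

View pics/m4.png

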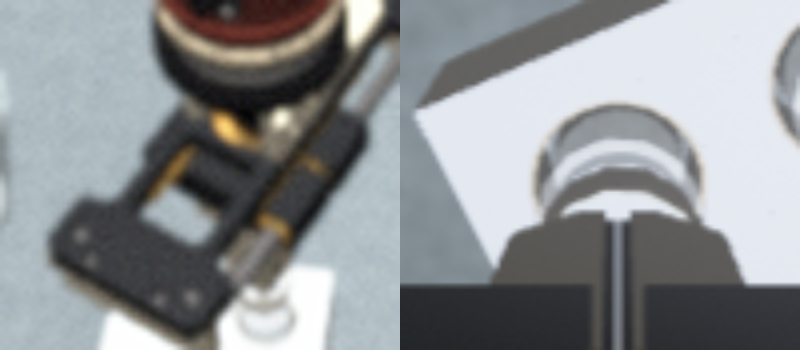

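Contact came at TCP z≈0.051, so the tip offset is about 29.5 mm, and the cap slides at about 8 N. I'll keep going until the stop.

```bash
python3 -m jog '[[[0,0,0.001],0],[[0,0,0.0025],0]]';python3 -m jog '[[[0,0,0.001],0],[[0,0,0.0015],0]]';python3 -m jog '[[[0,0,0.001],0],[[0,0,0.001],0]]'
```

```text
clock: 6.02
tcp_pos: [0.504, 0.3251, 0.045]
ee_rot: [-0.0, 0.797, 0.604, 0.001]
wrist_force: [-1.3, -1.3, 8.9]
grip_width: 0.0008
clock: 6.28
tcp_pos: [0.5039, 0.325, 0.0434]
ee_rot: [0.0, 0.797, 0.604, 0.001]
wrist_force: [-1.6, -1.3, 8.4]
grip_width: 0.0007
clock: 6.52
tcp_pos: [0.5042, 0.3252, 0.0431]
ee_rot: [-0.0, 0.797, 0.604, 0.001]
wrist_force: [-1.6, -0.8, 11.0]
grip_width: 0.0003
```

```bash
python3 -m jog '[[[0,0,0.001],0],[[0,0,0.0015],0]]';python3 -m jog '[[[0,0,0.001],0],[[0,0,0.001],0]]'
```

```text
clock: 6.78
tcp_pos: [0.5048, 0.3257, 0.0431]
ee_rot: [-0.0, 0.797, 0.604, 0.002]
wrist_force: [-2.9, -0.9, 18.6]
grip_width: 0.0005
clock: 7.02
tcp_pos: [0.505, 0.3258, 0.0431]
ee_rot: [-0.0, 0.797, 0.604, 0.003]
wrist_force: [-4.2, -2.7, 22.2]
grip_width: 0.0001
```

The first cap is home: it stopped hard at TCP z 0.0431 with 22 N. Now the second, which should stop at the same level.

```bash
python3 -m jog '[[[0,0,-0.028],0],[[0,0,-0.028],0],[[0.0187,0.0392,-0.028],0],[[0.0187,0.0392,-0.028],0],[[0.0187,0.0392,-0.016],0],[[0.0187,0.0392,-0.014],0]]'; python3 look.py wrist w5; python3 caps.py w5; python3 -c "
import cv2;im=cv2.imread('pics/w5.png')[130:270,240:440];cv2.imwrite('pics/w5z.png',cv2.resize(im,None,fx=4,fy=4))"
```

```text
clock: 7.78
tcp_pos: [0.5436, 0.3314, 0.0502]
ee_rot: [-0.0, 0.797, 0.604, -0.002]
wrist_force: [-0.1, 0.2, 0.2]
grip_width: 0.0003
7.775 [0.5436268  0.33138991 0.05018964] [-4.93983968e-04  7.96973960e-01  6.04008527e-01 -2.44168609e-03] [-0.0908596   0.19553636  0.22438901] 0.0002870531630344744
1682 432.8287752675386 114.2128418549346 [0.49   0.4124 0.0734] med z 0.07337161062824583 (0.49009695649147034, 0.4127010703086853) 0.012620017863810062
1588 356.03652392947106 148.4697732997481 [0.4963 0.369  0.0733] med z 0.07334671610729174 (0.4966485798358917, 0.36899805068969727) 0.012573822401463985
1460 283.5130136986301 181.0376712328767 [0.5028 0.3258 0.0733] med z 0.07329760907842028 (0.5030487179756165, 0.32541975378990173) 0.01249772310256958
1302 385.147465437788 219.08064516129033 [0.5397 0.3755 0.0733] med z 0.0733657438993173 (0.5401314496994019, 0.37547972798347473) 0.012301820330321789
```

View pics/w5z.png

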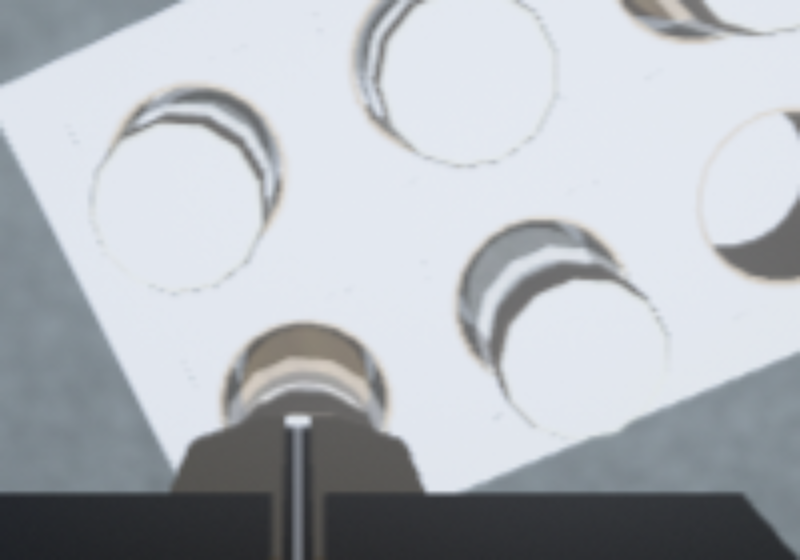

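The first cap now reads 73.3 mm, level with the others. The finger is right over cap B at about (300,420) in the crop, so I'll press.

```bash
python3 -m jog '[[[0.001,0.001,0.003],0],[[0.001,0.001,0.005],0],[[0.001,0.001,0.007],0],[[0.001,0.001,0.009],0],[[0.001,0.001,0.009],0]]';python3 -m jog '[[[0,0,0.002],0],[[0,0,0.003],0],[[0,0,0.003],0]]'
```

```text
clock: 8.45
tcp_pos: [0.5477, 0.3334, 0.0451]
ee_rot: [-0.0, 0.797, 0.604, 0.001]
wrist_force: [-0.8, -0.6, 6.3]
grip_width: 0.0003
clock: 8.82
tcp_pos: [0.5481, 0.3338, 0.0433]
ee_rot: [-0.0, 0.797, 0.604, 0.002]
wrist_force: [-2.5, -1.4, 11.3]
grip_width: 0.0002
```

```bash
python3 -m jog '[[[0,0,0.001],0],[[0,0,0.0025],0],[[0,0,0.003],0],[[0,0,0.003],0]]'
```

```text
clock: 9.32
tcp_pos: [0.5485, 0.3341, 0.0431]
ee_rot: [-0.0, 0.797, 0.604, 0.002]
wrist_force: [-5.5, -2.6, 22.7]
grip_width: 0.0
```

```bash
python3 -m jog '[[[0,0,-0.06],0],[[0,0,-0.12],0],[[0,0,-0.18],0],[[0,0,-0.21],0],[[0,0,-0.21],0]]' 0.062; python3 look.py wrist w6; python3 caps.py w6
```

```text
clock: 9.95
tcp_pos: [0.5487, 0.3336, 0.2506]
ee_rot: [0.0, 0.797, 0.604, 0.003]
wrist_force: [0.2, 0.0, -0.4]
grip_width: 0.0459
9.95 [0.54874623 0.33357    0.25060374] [2.72721770e-04 7.97242125e-01 6.03649612e-01 3.47369855e-03] [ 0.17429398  0.0418543  -0.4381657 ] 0.04587898174350394
390 364.6666666666667 114.8974358974359 [0.4896 0.4117 0.0732] med z 0.07330810864701194 (0.48969584703445435, 0.4121105372905731) 0.012455681338906288
367 329.732970027248 131.0217983651226 [0.4961 0.3687 0.0732] med z 0.07317795999741467 (0.49629372358322144, 0.36877137422561646) 0.012473884038627148
348 295.2988505747126 146.8793103448276 [0.5025 0.3253 0.0732] med z 0.07320286476156924 (0.5026866793632507, 0.32530757784843445) 0.012360068038105965
342 344.3654970760234 165.3654970760234 [0.5391 0.3751 0.0731] med z 0.07320896018929741 (0.5396496057510376, 0.37522321939468384) 0.012503153644502163
327 310.7584097859327 180.30581039755353 [0.5455 0.3318 0.0732] med z 0.07319386859950117 (0.5459679365158081, 0.3318428695201874) 0.012408619746565819
```

All five caps now read 73.2 mm. On to the hinge-side catch.

```bash
python3 -m jog '[[[-0.052,0.029,0],0.17],[[-0.104,0.057,0],0.34],[[-0.156,0.086,0],0.51],[[-0.208,0.115,0],0.686],[[-0.26,0.143,0],0.686],[[-0.312,0.172,0],0.686],[[-0.364,0.2,0],0.686],[[-0.42,0.2305,0],0.686],[[-0.42,0.2305,0],0.686],[[-0.42,0.2305,0],0.686]]' 0.075; python3 look.py wrist w7
```

```text
clock: 11.25
tcp_pos: [0.6544, -0.1333, 0.245]
ee_rot: [-0.002, 0.954, 0.3, -0.002]
wrist_force: [0.1, 0.3, 0.3]
grip_width: 0.0749
11.25 [ 0.65435722 -0.13328087  0.24495393] [-0.00153674  0.95387552  0.30019413 -0.00161449] [0.13601391 0.29103786 0.3155558 ] 0.07486077225014325
```

View pics/w7.png

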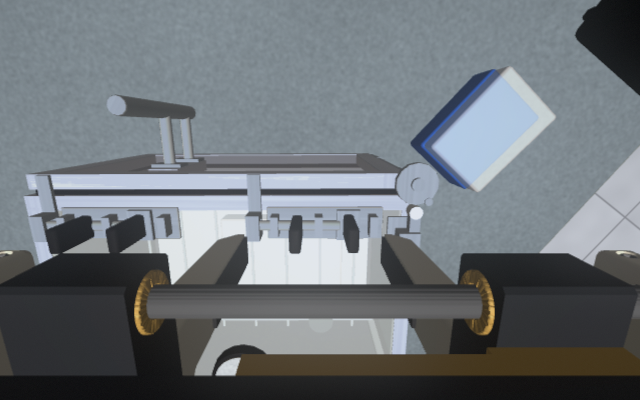

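The wrist view shows the hinge-side tabs at (295,232) and (351,232), and the edge tabs at (70,233) and (126,233). The handle top is at (118,105) and the hinge knob at (417,183). I'll measure them.

```bash
python3 - <<'E'
from h import *
np.set_printoptions(precision=4,suppress=True)
s,f=pickle.load(open("w7.pkl","rb")); W=cloud(f,(s["tcp_pos"],s["ee_rot"])); z=W[...,2]; im=f["image"]
from scipy.spatial.transform import Rotation as Ro
q=s["ee_rot"]; R=Ro.from_quat(np.r_[q[1:],q[0]]).as_matrix()
for n,(x0,y0,x1,y1) in dict(htab=(280,205,310,258),hpost=(335,205,365,258),etab=(40,205,98,258),epost=(100,205,150,258)).items():
    w=np.zeros(z.shape,bool); w[y0:y1,x0:x1]=1
    m=w&(z>.238)&(z<.252)&(im.max(-1)<90); p=W[m]
    v,u=np.where(m); t=(p-s["tcp_pos"])@R
    print(n,m.sum(),(u.min(),u.max(),v.min(),v.max()),"mean",p.mean(0),"tool",t.mean(0),t.min(0)[:2],t.max(0)[:2])
w=np.zeros(z.shape,bool); w[85:125,95:210]=1
m=w&(z>.215)&(z<.226); print("handle top",m.sum(),W[m].mean(0))
w=np.zeros(z.shape,bool); w[155:215,390:445]=1
m=w&(z>.19)&(z<.225); print("hinge",m.sum(),np.median(z[m]),W[m].mean(0)); L=np.histogram(z[m],10); print(L)
w=np.zeros(z.shape,bool); w[60:200,400:560]=1
m=w&(z>.07)&(z<.09); print("tipbox",W[m].mean(0),cv2.boxPoints(cv2.minAreaRect(W[m][:,:2].astype(np.float32))))
# front rail line: white band row~185
for u in (100,200,300,370): print(u,[W[v,u].round(4).tolist() for v in (178,183,188)])
print("toolx",R[:,0])
E
```

```text
htab 288 (np.int64(289), np.int64(300), np.int64(226), np.int64(252)) mean [ 0.6468 -0.1451  0.2437] tool [-0.013   0.0054  0.0013] [-0.0166 -0.0025] [-0.0094  0.0148]
hpost 307 (np.int64(346), np.int64(358), np.int64(225), np.int64(252)) mean [ 0.6785 -0.123   0.2427] tool [0.0257 0.0054 0.0021] [ 0.0219 -0.0028] [0.03  0.015]
etab 449 (np.int64(45), np.int64(67), np.int64(226), np.int64(253)) mean [ 0.5158 -0.2375  0.2428] tool [-0.1733  0.0061  0.0025] [-0.1791 -0.0022] [-0.1699  0.0157]
epost 370 (np.int64(106), np.int64(123), np.int64(226), np.int64(252)) mean [ 0.5478 -0.2152  0.2423] tool [-0.1343  0.0061  0.0029] [-0.1394 -0.0026] [-0.1308  0.0154]
handle top 383 [ 0.4987 -0.1424  0.219 ]
hinge 2070 0.21220337180604282 [ 0.7015 -0.0732  0.2098]
(array([  15,   47,  142,  214,    2,   11,   40,  268, 1110,  221]), array([0.1919, 0.1943, 0.1968, 0.1993, 0.2018, 0.2043, 0.2068, 0.2093,
       0.2117, 0.2142, 0.2167]))
tipbox [0.7797 0.0318 0.0799] [[ 0.7341 -0.0221]
 [ 0.8156 -0.0319]
 [ 0.8295  0.0841]
 [ 0.748   0.0939]]
100 [[0.5004, -0.2064, 0.1971], [0.5019, -0.2103, 0.1966], [0.5041, -0.2135, 0.1976]]
200 [[0.5649, -0.1614, 0.1972], [0.567, -0.1646, 0.1979], [0.569, -0.168, 0.1981]]
300 [[0.6291, -0.1163, 0.1983], [0.6313, -0.1195, 0.1988], [0.6337, -0.1231, 0.1967]]
370 [[0.674, -0.0851, 0.1977], [0.6764, -0.0882, 0.1978], [0.6801, -0.0917, 0.1928]]
toolx [ 0.8198  0.5727 -0.0022]
```

Each tab pair is 40 mm between centres (47–48 mm over the outer faces) and yaw is aligned within 0.1°. I'll descend centred on the hinge catch with a 62 mm opening.

```bash
python3 -m jog '[[[0.0065,0.006,0],0],[[0.0065,0.006,0],0],[[0.0065,0.006,0.015],0],[[0.0065,0.006,0.025],0],[[0.0065,0.006,0.025],0]]' 0.062; python3 look.py wrist w8; python3 look.py side d8; python3 -c "
import cv2;im=cv2.imread('pics/d8.png')[60:190,225:385];cv2.imwrite('pics/d8z.png',cv2.resize(im,None,fx=4,fy=4,interpolation=cv2.INTER_CUBIC))"
```

```text
clock: 11.92
tcp_pos: [0.663, -0.135, 0.2206]
ee_rot: [-0.001, 0.954, 0.3, -0.002]
wrist_force: [-0.4, 0.2, 0.0]
grip_width: 0.062
11.925 [ 0.66300798 -0.13496942  0.22059271] [-8.29118693e-04  9.53832236e-01  3.00334891e-01 -1.52692503e-03] [-0.41515067  0.1770246   0.01111973] 0.06195232360361484
11.975 [ 0.66358052 -0.13523659  0.22152937] [-3.75452628e-04  9.53854834e-01  3.00267015e-01 -7.31377795e-04] [-0.60952582  0.13434035  0.4466692 ] 0.06178917714177324
```

View pics/w8.png

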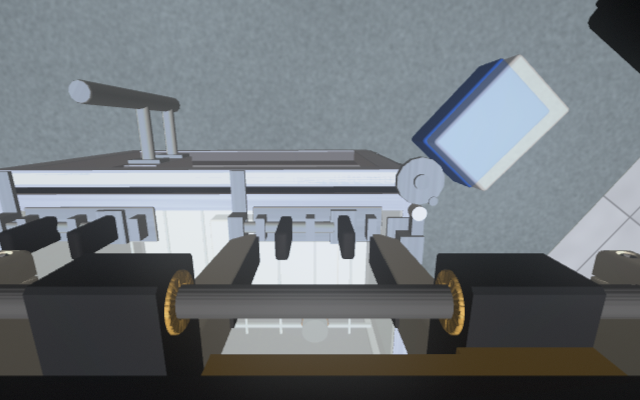

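View pics/d8z.png

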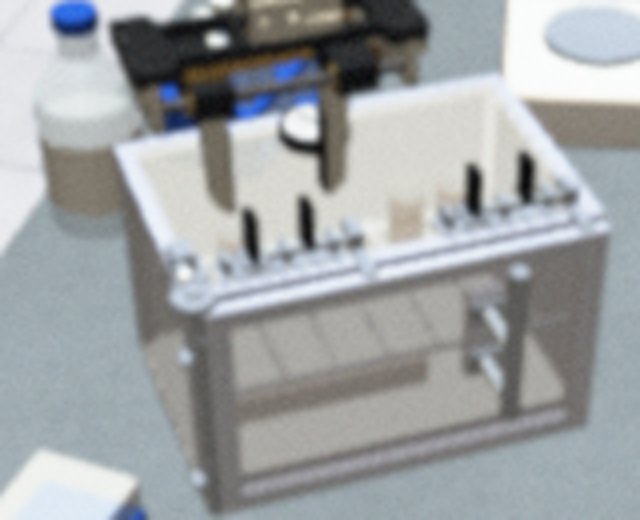

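```bash
python3 - <<'E'
from h import *
np.set_printoptions(precision=4,suppress=True)
s,f=pickle.load(open("d8.pkl","rb")); W=cloud(f); z=W[...,2]; im=f["image"]
tx=np.array([.82,.573,0]); ty=np.array([.573,-.82,0])
for a in(-.039,.039): print((proj(f,s["tcp_pos"]+[0,0,.031]+a*tx)-[225,60])*4)
# finger depth points
for c in [(222,195),(218,170),(332,180),(330,160)]:
    u=int(225+c[0]/4);v=int(60+c[1]/4); d=W[v,u]-s["tcp_pos"]; print(c,W[v,u],"tool",d@tx,d@ty,-d[2])
s,f=pickle.load(open("w8.pkl","rb")); W=cloud(f,(s["tcp_pos"],s["ee_rot"])); z=W[...,2]; im=f["image"]
for n,(x0,y0,x1,y1) in dict(htab=(270,205,300,262),hpost=(335,205,360,262)).items():
    w=np.zeros(z.shape,bool); w[y0:y1,x0:x1]=1
    m=w&(z>.238)&(z<.25)&(im.max(-1)<90); d=W[m]-s["tcp_pos"]; print(n,m.sum(),(d@tx).mean(),(d@ty).min(),(d@ty).max(),z[m].mean())
E
```

```text
[[330.4167 184.5407]]
[[218.4687 206.7807]]
(222, 195) [ 0.6908 -0.1057  0.2696] tool 0.039269397829407617 -0.008617229226201862 -0.04809355432020532
(218, 170) [ 0.6922 -0.1054  0.2878] tool 0.04055570887550428 -0.0080843353681627 -0.06624900003861264
(332, 180) [ 0.6276 -0.1486  0.2626] tool -0.037124496187348956 -0.009657313932614904 -0.04108432886072241
(330, 160) [ 0.6296 -0.1471  0.2786] tool -0.03463689058561869 -0.009727859143927592 -0.05707647828273063
htab 372 -0.018798822376800656 -0.009101085526031987 0.008167103511437892 0.24370459710199271
hpost 388 0.019696959519521513 -0.008995142424260489 0.009089669336838198 0.24284550887436238
```

This confirms the tip offset is 31 mm, and the fingers straddle the tabs with about 7 mm clearance per side. I'll descend, then squeeze while moving 6 mm toward the post, where the squeezed centre will be.

```bash
python3 -m jog '[[[0,0,0.012],0],[[0,0,0.022],0],[[0,0,0.026],0],[[0,0,0.026],0]]'; python3 -m jog '[[[0.003,0,0.026],0],[[0.006,0,0.026],0],[[0.006,0,0.026],0],[[0.006,0,0.026],0],[[0.006,0,0.026],0],[[0.006,0,0.026],0]]' 0.02 25
```

```text
clock: 12.52
tcp_pos: [0.6638, -0.1353, 0.1958]
ee_rot: [-0.0, 0.954, 0.3, -0.0]
wrist_force: [0.1, -0.1, -0.9]
grip_width: 0.0621
clock: 13.28
tcp_pos: [0.6715, -0.1339, 0.1801]
ee_rot: [0.003, 0.954, 0.301, 0.004]
wrist_force: [-5.4, 0.9, 26.5]
grip_width: 0.0336
```

My mistake: rows count from each call's start, so the second call went down another 26 mm and pressed at 26 N, below the 40 N limit. The tabs did reach 33.6 mm, which is fully squeezed. I'll open and raise now.

```bash
python3 -m jog '[[[0,0,-0.012],0],[[0,0,-0.02],0]]'; python3 -m jog '[[[0,0,0],0],[[0,0,0],0],[[0,0,0],0]]' 0.02 25
```

```text
clock: 13.52
tcp_pos: [0.6703, -0.1328, 0.182]
ee_rot: [0.001, 0.954, 0.3, -0.001]
wrist_force: [15.5, -3.2, -39.8]
grip_width: 0.0335
clock: 13.9
tcp_pos: [0.6701, -0.1326, 0.1822]
ee_rot: [0.0, 0.954, 0.3, -0.001]
wrist_force: [11.9, -4.1, -27.4]
grip_width: 0.0335
```

```bash
python3 -m jog '[[[0,0,0.005],0],[[0,0,0.005],0],[[-0.003,0,0.0],0],[[-0.003,0,0],0]]' 0.055; python3 -m jog '[[[0,0,-0.02],0],[[0,0,-0.04],0],[[0,0,-0.055],0],[[0,0,-0.055],0]]' 0.062;  python3 look.py wrist w9
```

```text
clock: 14.4
tcp_pos: [0.667, -0.1343, 0.1924]
ee_rot: [0.001, 0.954, 0.3, 0.001]
wrist_force: [-0.8, 0.1, 0.1]
grip_width: 0.055
clock: 14.9
tcp_pos: [0.6672, -0.1339, 0.2472]
ee_rot: [0.001, 0.954, 0.3, 0.002]
wrist_force: [0.4, 0.3, 0.1]
grip_width: 0.0622
14.9 [ 0.66724876 -0.13390889  0.24717447] [8.25932159e-04 9.53843147e-01 3.00300362e-01 1.50390852e-03] [0.40582373 0.31385993 0.10719164] 0.06221295887117359
```

View pics/w9.png

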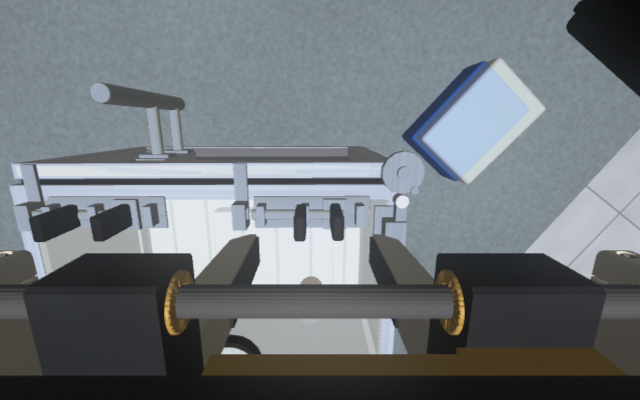

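The hinge tabs now stand close together at (300,222) and (337,222). I'll verify the spacing, then locate the edge catch.

```bash
cat > tabs.py <<'E'
from h import *; import sys
np.set_printoptions(precision=4,suppress=True)
s,f=pickle.load(open(sys.argv[1]+".pkl","rb")); W=cloud(f,(s["tcp_pos"],s["ee_rot"])); z=W[...,2]; im=f["image"]
from scipy.spatial.transform import Rotation as Ro
q=s["ee_rot"]; R=Ro.from_quat(np.r_[q[1:],q[0]]).as_matrix()
m=(z>.238)&(z<.252)&(im.max(-1)<90); m[262:]=0
L,k=ndimage.label(m)
for i in range(1,k+1):
    g=L==i
    if g.sum()<150: continue
    v,u=np.where(g); d=(W[g]-s["tcp_pos"])@R; print((u.mean(),v.mean()),"world",W[g].mean(0),"tool mean",d.mean(0),"min",d.min(0)[:2],"max",d.max(0)[:2])
E
python3 tabs.py w9
```

```text
(np.float64(299.09154929577466), np.float64(226.8556338028169)) world [ 0.6577 -0.1375  0.2439] tool mean [-0.0099 -0.0026  0.0032] min [-0.0134 -0.0106] max [-0.0066  0.0068]
(np.float64(337.2371134020619), np.float64(226.1237113402062)) world [ 0.6785 -0.1228  0.2428] tool mean [ 0.0156 -0.0027  0.0044] min [ 0.0116 -0.0106] max [0.0197 0.007 ]
(np.float64(39.90625), np.float64(227.96205357142858)) world [ 0.516  -0.2377  0.2428] tool mean [-0.1834 -0.0016  0.0039] min [-0.1888 -0.0101] max [-0.1803  0.0075]
(np.float64(98.73821989528795), np.float64(227.40052356020942)) world [ 0.5479 -0.2152  0.2423] tool mean [-0.1444 -0.0018  0.0045] min [-0.1493 -0.0103] max [-0.1407  0.0074]
```

Hinge-side spacing is 25.5 mm between centres (26 expected at full squeeze), so it is released. Next, the edge catch.

```bash
python3 -m jog '[[[-0.055,-0.002,0],0],[[-0.11,-0.002,0],0],[[-0.164,-0.002,0],0],[[-0.164,-0.002,0.02],0],[[-0.164,-0.002,0.027],0],[[-0.164,-0.002,0.027],0]]'; python3 look.py wrist w10; python3 tabs.py w10
```

```text
clock: 15.7
tcp_pos: [0.5311, -0.2248, 0.2173]
ee_rot: [-0.001, 0.954, 0.301, -0.001]
wrist_force: [-0.2, 0.4, 0.6]
grip_width: 0.0621
15.7 [ 0.5310582  -0.22477032  0.21731274] [-8.60450656e-04  9.53581387e-01  3.01133273e-01 -7.41012202e-04] [-0.23267769  0.42531288  0.56270817] 0.06213041308229342
(np.float64(277.1795580110497), np.float64(247.95303867403314)) world [ 0.514  -0.2374  0.2436] tool mean [-0.0212  0.0005 -0.0262] min [-0.0249 -0.0065] max [-0.0178  0.0094]
(np.float64(343.55764075067026), np.float64(247.78016085790884)) world [ 0.5456 -0.2155  0.2428] tool mean [ 0.0172  0.0007 -0.0255] min [ 0.0134 -0.0065] max [0.0214 0.0093]
(np.float64(575.0778985507246), np.float64(248.15579710144928)) world [ 0.6558 -0.1385  0.2426] tool mean [ 0.1516  0.001  -0.0254] min [ 0.1482 -0.0065] max [0.1575 0.0108]
(np.float64(619.4788273615635), np.float64(242.2345276872964)) world [ 0.675  -0.121   0.2417] tool mean [ 0.1774 -0.0023 -0.0245] min [ 0.1742 -0.0066] max [0.1834 0.0033]
```

View pics/w10.png

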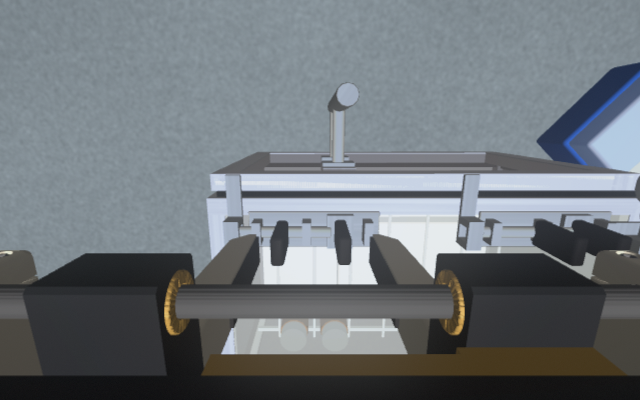

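The edge tabs are at (277,245) and (343,245), straddled by the fingers, with the handle top at (346,95). I'll descend, then squeeze with the z shift at zero this time.

```bash
python3 -m jog '[[[-0.001,0.001,0.0],0],[[-0.001,0.001,0.012],0],[[-0.001,0.001,0.022],0],[[-0.001,0.001,0.022],0]]'; python3 -m jog '[[[0.003,0,0],0],[[0.0055,0,0],0],[[0.0055,0,0],0],[[0.0055,0,0],0],[[0.0055,0,0],0],[[0.0055,0,0],0],[[0.0055,0,0],0]]' 0.02 25
```

```text
clock: 16.25
tcp_pos: [0.5299, -0.2268, 0.1949]
ee_rot: [-0.001, 0.954, 0.3, -0.001]
wrist_force: [0.3, -0.4, -0.2]
grip_width: 0.0619
clock: 17.12
tcp_pos: [0.5364, -0.2236, 0.1965]
ee_rot: [0.0, 0.954, 0.301, 0.001]
wrist_force: [3.7, 0.2, -2.9]
grip_width: 0.0333
```

Fully squeezed at 33.3 mm with low force. I'll release, rise and check.

```bash
python3 -m jog '[[[0,0,0],0],[[-0.003,0,0],0],[[-0.003,0,0],0],[[-0.003,0,-0.03],0],[[-0.003,0,-0.055],0],[[-0.003,0,-0.055],0]]' 0.06; python3 look.py wrist w11; python3 tabs.py w11; python3 - <<'E'
from h import *
np.set_printoptions(precision=4,suppress=True)
s,f=pickle.load(open("w11.pkl","rb")); W=cloud(f,(s["tcp_pos"],s["ee_rot"])); z=W[...,2]
m=(z>.214)&(z<.226); m[150:]=0
L,k=ndimage.label(m)
for i in range(1,k+1):
    g=L==i
    if g.sum()>60:
        v,u=np.where(g);print(g.sum(),u.mean(),v.mean(),W[g].mean(0),cv2.minEnclosingCircle(W[g][:,:2].astype(np.float32)))
E
```

```text
clock: 17.88
tcp_pos: [0.5336, -0.2267, 0.2533]
ee_rot: [0.001, 0.954, 0.3, 0.002]
wrist_force: [-0.3, -0.4, 0.4]
grip_width: 0.0598
17.875 [ 0.53360465 -0.22673929  0.25325117] [0.00146186 0.95390477 0.30010161 0.0016077 ] [-0.31084148 -0.35909418  0.40066137] 0.05982302549763759
(np.float64(300.7386363636364), np.float64(225.27651515151516)) world [ 0.5253 -0.2306  0.2438] tool mean [-0.009  -0.0017  0.0094] min [-0.0125 -0.0096] max [-0.0055  0.0077]
(np.float64(337.4352517985611), np.float64(224.44244604316546)) world [ 0.5458 -0.2159  0.2428] tool mean [ 0.0162 -0.0019  0.0104] min [ 0.0124 -0.0098] max [0.0202 0.0076]
(np.float64(532.5739348370927), np.float64(224.65664160401002)) world [ 0.6563 -0.1391  0.2428] tool mean [ 0.1507 -0.0016  0.0107] min [ 0.1473 -0.01  ] max [0.1563 0.0076]
(np.float64(569.2894056847546), np.float64(224.4496124031008)) world [ 0.6777 -0.1244  0.2421] tool mean [ 0.1767 -0.0015  0.0115] min [ 0.1732 -0.0102] max [0.1824 0.0076]
327 339.70642201834863 93.91437308868501 [ 0.4974 -0.1435  0.2191] ((0.4978824853897095, -0.14424526691436768), 0.006820796988904476)
```

View pics/w11.png

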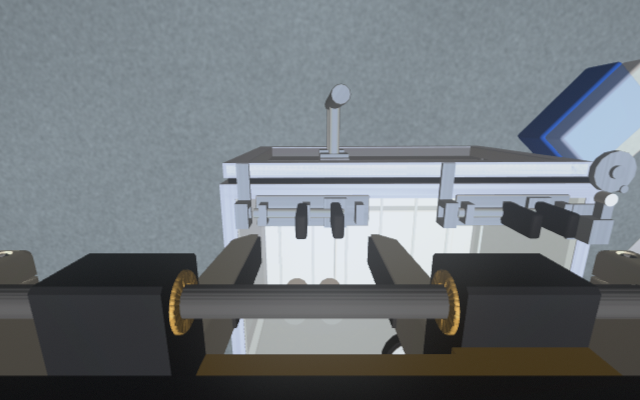

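Both catches are squeezed, with 25–26 mm spacing. The handle axis is at (0.4976, -0.1438). I'll move over it with the jaws turned across the bar, and estimate the hinge axis.

```bash
python3 -m jog '[[[0.004,-0.02,0],-0.17],[[0.009,-0.045,0],-0.34],[[0.014,-0.07,0],-0.52],[[0.018,-0.0887,0],-0.7],[[0.018,-0.0887,0],-0.88],[[0.018,-0.0887,0],-1.05],[[0.018,-0.0887,0],-1.05],[[0.018,-0.0887,0],-1.05]]' 0.04; python3 look.py wrist w12; python3 - <<'E'
from h import *
np.set_printoptions(precision=4,suppress=True)
for n,(x0,y0,x1,y1) in (("w7",(395,160,442,206)),("w9",(380,148,427,195)),("w11",(588,148,638,195))):
    s,f=pickle.load(open(n+".pkl","rb")); W=cloud(f,(s["tcp_pos"],s["ee_rot"])); z=W[...,2]
    w=np.zeros(z.shape,bool); w[y0:y1,x0:x1]=1; m=w&(z>.209)&(z<.222)
    L,k=ndimage.label(m); g=L==(np.argmax(ndimage.sum(m,L,range(1,k+1)))+1)
    print(n,g.sum(),np.median(z[g]),W[g].mean(0),cv2.minEnclosingCircle(W[g][:,:2].astype(np.float32)))
s,f=pickle.load(open("w12.pkl","rb")); print(s["joint_positions"])
E
```

```text
clock: 18.92
tcp_pos: [0.4961, -0.1429, 0.2505]
ee_rot: [-0.001, 0.676, 0.737, -0.0]
wrist_force: [-0.6, -0.1, -0.1]
grip_width: 0.0403
18.925 [ 0.49612178 -0.14285073  0.25052615] [-7.93122143e-04  6.75850508e-01  7.37038173e-01 -4.39291370e-04] [-0.61040473 -0.06957194 -0.12478206] 0.04031098091395524
w7 1480 0.2124631133246791 [ 0.701  -0.0684  0.2127] ((0.702657163143158, -0.0689438059926033), 0.017546938732266426)
w9 1476 0.21250235536498757 [ 0.7011 -0.0684  0.2127] ((0.7028166651725769, -0.06859814375638962), 0.017475709319114685)
w11 1526 0.21232391887558263 [ 0.7003 -0.0694  0.2124] ((0.7023754119873047, -0.070294089615345), 0.0181858129799366)
[ 0.2402  0.3463 -0.0031  1.7071  0.0012  1.0901  1.8941]
```

View pics/w12.png

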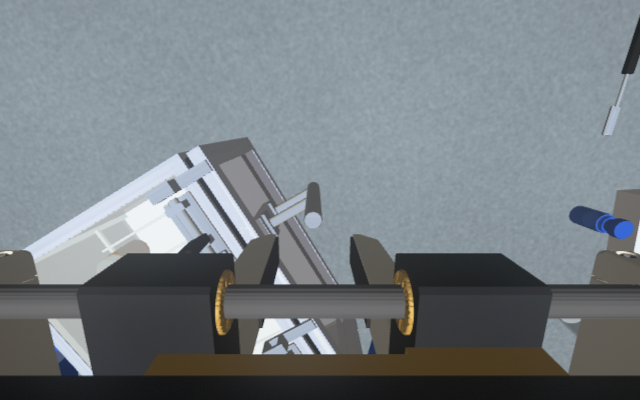

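The handle bar at (314,218) is centred between the jaws. The hinge is at (0.701, -0.0685) and the handle radius is 0.217, which matches the data. I'll descend and grip.

```bash
python3 -m jog '[[[-0.001,0.001,0.03],0],[[-0.001,0.001,0.055],0],[[-0.001,0.001,0.08],0],[[-0.001,0.001,0.1],0],[[-0.001,0.001,0.1],0]]'; python3 look.py wrist w13
```

```text
clock: 19.6
tcp_pos: [0.4965, -0.1434, 0.1499]
ee_rot: [-0.002, 0.675, 0.738, -0.001]
wrist_force: [-0.3, -0.2, 0.2]
grip_width: 0.0403
19.6 [ 0.49650622 -0.14342262  0.14993748] [-0.00171593  0.67518817  0.73764281 -0.00104139] [-0.33557505 -0.15240704  0.24941413] 0.04025215353541579
```

View pics/w13.png

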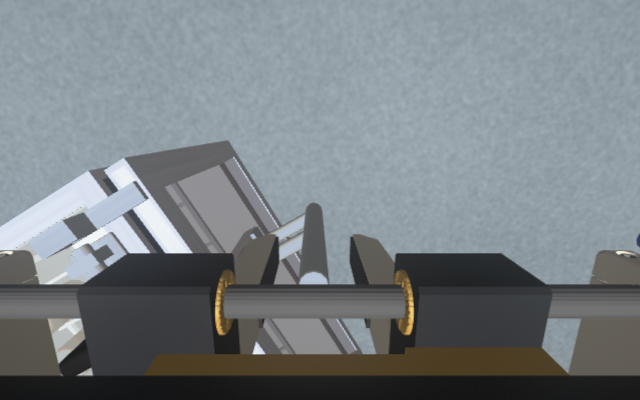

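The bar at (314,245) sits between the fingers, so I'll close on it.

```bash
python3 -m jog '[[[0,0,0],0],[[0,0,0],0],[[0,0,0],0],[[0,0,0],0],[[0,0,0],0]]' 0 45; python3 - <<'E'
import numpy as np
from workcell import *
s=observe(); p=s["tcp_pos"][:2]
H=np.array([.701,-.0685]); 
from scipy.spatial.transform import Rotation as Ro
q=s["ee_rot"]; R=Ro.from_quat(np.r_[q[1:],q[0]]).as_matrix()
r=p-H; print(p,np.linalg.norm(r),np.degrees(np.arctan2(r[1],r[0])))
for a in np.arange(0,1.81,.1):
    c,sn=np.cos(-a),np.sin(-a); n=np.array([[c,-sn],[sn,c]])@r+H
    d=np.r_[n-p,0]@R; print(round(a,2),n.round(3),(d[:2]).round(4))
E
```

```text
clock: 20.27
tcp_pos: [0.4981, -0.1438, 0.1519]
ee_rot: [0.0, 0.675, 0.738, 0.0]
wrist_force: [-0.9, 0.6, 4.3]
grip_width: 0.0132
[ 0.49811961 -0.14379468] 0.21640180396526157 -159.63867938970267
0.0 [ 0.498 -0.144] [0. 0.]
0.1 [ 0.492 -0.123] [ 0.0211 -0.0046]
0.2 [ 0.487 -0.102] [ 0.0426 -0.0071]
0.3 [ 0.485 -0.08 ] [ 0.0642 -0.0075]
0.4 [ 0.485 -0.059] [ 0.0858 -0.0057]
0.5 [ 0.487 -0.037] [ 0.1071 -0.0017]
0.6 [ 0.491 -0.016] [0.1278 0.0043]
0.7 [0.497 0.005] [0.1479 0.0124]
0.8 [0.506 0.025] [0.167  0.0225]
0.9 [0.516 0.044] [0.1851 0.0344]
1.0 [0.528 0.062] [0.2019 0.0481]
1.1 [0.542 0.078] [0.2172 0.0633]
1.2 [0.557 0.093] [0.2309 0.0801]
1.3 [0.574 0.107] [0.2429 0.0981]
1.4 [0.592 0.119] [0.253  0.1172]
1.5 [0.612 0.129] [0.2612 0.1372]
1.6 [0.632 0.136] [0.2673 0.158 ]
1.7 [0.652 0.142] [0.2713 0.1792]
1.8 [0.674 0.146] [0.2732 0.2008]
```

Gripped at 13.2 mm. I'll swing along the arc, turning the tool with the door; first a short stretch to confirm it's unlocked.

```bash
python3 -m jog '[[[0.005,-0.0013,0],0.025],[[0.0105,-0.0025,0],0.05],[[0.016,-0.0037,0],0.075],[[0.0211,-0.0046,0],0.1],[[0.0318,-0.006,0],0.15],[[0.0426,-0.0071,0],0.2],[[0.0426,-0.0071,0],0.2]]'
```

```text
clock: 21.15
tcp_pos: [0.4871, -0.1008, 0.1519]
ee_rot: [0.0, 0.745, 0.667, 0.0]
wrist_force: [-0.3, -1.2, 5.9]
grip_width: 0.0131
```

The door moves freely. Since the tool turns with the door, the same relative table applies from here.

```bash
python3 -m jog '[[[0.0105,-0.0025,0],0.05],[[0.0211,-0.0046,0],0.1],[[0.0318,-0.006,0],0.15],[[0.0426,-0.0071,0],0.2],[[0.0534,-0.0075,0],0.25],[[0.0642,-0.0075,0],0.3],[[0.075,-0.0068,0],0.35],[[0.0858,-0.0057,0],0.4],[[0.0965,-0.0039,0],0.45],[[0.1071,-0.0017,0],0.5]]'
```

```text
clock: 22.4
tcp_pos: [0.4974, 0.0049, 0.1518]
ee_rot: [0.0, 0.888, 0.461, 0.0]
wrist_force: [1.1, -1.0, 4.7]
grip_width: 0.0133
```

```bash
python3 -m jog '[[[0.0105,-0.0025,0],0.05],[[0.0211,-0.0046,0],0.1],[[0.0318,-0.006,0],0.15],[[0.0426,-0.0071,0],0.2],[[0.0534,-0.0075,0],0.25],[[0.0642,-0.0075,0],0.3],[[0.075,-0.0068,0],0.35],[[0.0858,-0.0057,0],0.4],[[0.0965,-0.0039,0],0.45],[[0.1071,-0.0017,0],0.5]]'; python3 look.py scene s14; python3 look.py side d14; python3 -c "
import cv2;a=cv2.imread('pics/s14.png')[140:340,110:350];cv2.imwrite('pics/s14z.png',cv2.resize(a,None,fx=3,fy=3,interpolation=cv2.INTER_CUBIC))"
```

```text
clock: 23.65
tcp_pos: [0.5571, 0.0933, 0.1519]
ee_rot: [0.0, 0.974, 0.227, -0.0]
wrist_force: [-0.1, -0.9, 6.0]
grip_width: 0.0136
23.65 [0.55706066 0.09332521 0.15187629] [ 3.44742617e-04  9.73887492e-01  2.27030906e-01 -3.58419467e-05] [-0.09508272 -0.94726998  5.95869474] 0.013568385757219213
23.7 [0.55866126 0.09469697 0.15187642] [2.91854430e-04 9.73882777e-01 2.27047809e-01 1.24224050e-03] [ 0.66864866 -0.62396011  6.59093261] 0.012914319839437506
```

View pics/s14z.png

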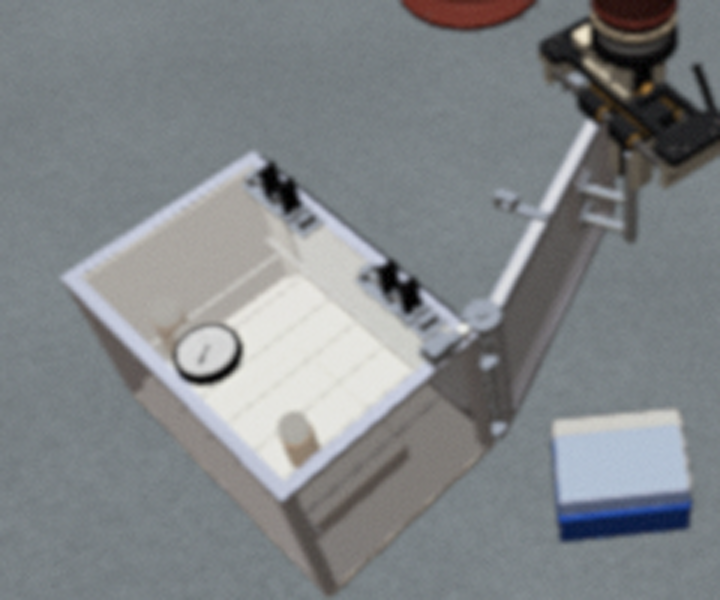

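View pics/d14.png

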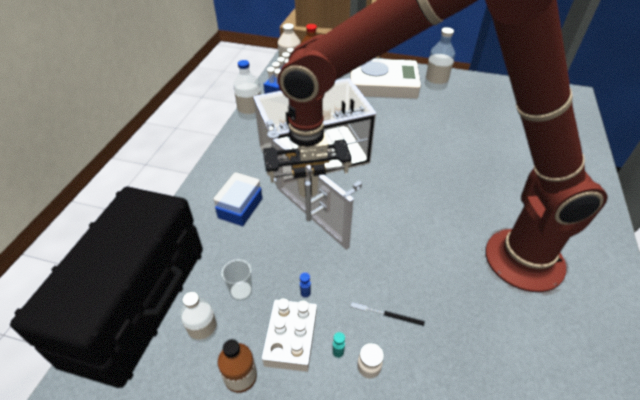

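The door is at about 1.2 rad and the handle is held. I'll continue to about 1.68 rad.

```bash
python3 -m jog '[[[0.0105,-0.0025,0],0.05],[[0.0211,-0.0046,0],0.1],[[0.0318,-0.006,0],0.15],[[0.0426,-0.0071,0],0.2],[[0.0534,-0.0075,0],0.25],[[0.0642,-0.0075,0],0.3],[[0.075,-0.0068,0],0.35],[[0.0858,-0.0057,0],0.4],[[0.0965,-0.0039,0],0.45],[[0.1028,-0.0027,0],0.48]]';python3 -m jog '[[[0,0,0],0],[[0,0,0],0],[[0,0,0],0]]'; python3 look.py scene s15; python3 look.py side d15; python3 - <<'E'
from h import *
for n in("s15","d15"):
    s,f=pickle.load(open(n+".pkl","rb")); W=cloud(f); z=W[...,2]
    m=(z>.185)&(z<.204)&(W[...,1]>-.03)&(W[...,1]<.26)&(W[...,0]<.72)&(W[...,0]>.5)
    p=W[m][:,:2].astype(np.float32); d=cv2.fitLine(p,cv2.DIST_HUBER,0,.01,.01).ravel(); print(n,len(p),d,np.degrees(np.arctan2(d[1],d[0])))
s=pickle.load(open("d15.pkl","rb"))[0]; r=s["tcp_pos"][:2]-[.701,-.0685]; print("radius",np.linalg.norm(r),"angle from arc",np.radians(-159.64+360)-np.arctan2(r[1],r[0]))
E
python3 -c "
import cv2;a=cv2.imread('pics/s15.png')[140:340,110:350];cv2.imwrite('pics/s15z.png',cv2.resize(a,None,fx=3,fy=3,interpolation=cv2.INTER_CUBIC))"
```

```text
clock: 25.0
tcp_pos: [0.6478, 0.142, 0.1519]
ee_rot: [0.0, 1.0, -0.01, -0.0]
wrist_force: [-2.4, -0.5, 6.4]
grip_width: 0.0131
clock: 25.38
tcp_pos: [0.6475, 0.1419, 0.1519]
ee_rot: [-0.0, 1.0, -0.01, -0.0]
wrist_force: [-2.0, -0.7, 6.3]
grip_width: 0.0133
25.375 [0.6474693  0.14187059 0.15194507] [-8.12417125e-05  9.99950908e-01 -9.90588840e-03 -2.19739304e-04] [-1.96919609 -0.74343786  6.27183965] 0.013317378635638553
25.425 [0.6474652  0.1419018  0.15196392] [-7.59163896e-05  9.99951250e-01 -9.87165504e-03 -2.03201063e-04] [-2.67191111 -1.74163571  6.14717   ] 0.013132959201053746
s15 391 [ 0.48710147 -0.8733454   0.64145607  0.04673545] -60.84975
d15 409 [ 0.5505097  -0.8348288   0.59857404  0.12761846] -56.59801
radius 0.2171057203668854 angle from arc 1.6769915383459557
```

View pics/s15z.png

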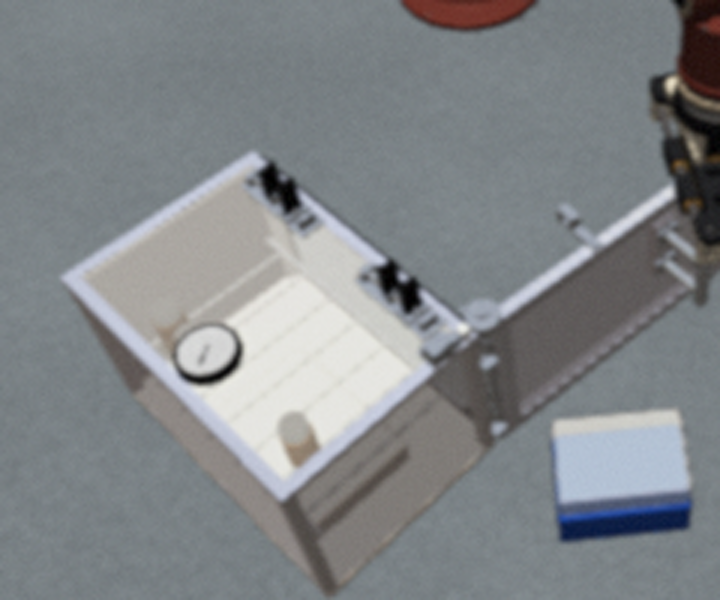

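The door stands at about 1.68 rad by the handle's arc; the panel-edge fits give 1.67 and 1.60, all past square. The grip is steady, so I'll hand in.

```bash
python3 - <<'E'
from workcell import *
print(close_job()); s=observe(); print(s["clock"],s["tcp_pos"],s["grip_width"])
E
```

```text
the job is handed in; nothing more can be done
None
the job is handed in; nothing more can be done
```

The job is handed in at about 25 s of the 72 s allowed: both caps are home, both catches are released in the order asked, and the gripper is holding the door past square.

- **Caps:** I pressed both down to their stops, at about 22 N each. Afterwards all five caps in the rack read 73.2 mm.
- **Catches:** I squeezed the hinge-side one first, then the free-edge one. The gripper read 33.5 and 33.3 mm over the tabs (34 mm is fully squeezed), and the wrist camera showed both pairs closed up.
- **Door:** I swung it to about 1.68 rad and am holding the handle with a 45 N grip. The opening is steady at 13 mm.

**Checks that disagreed or went wrong:**
- **Fingertips:** They sit about 31 mm behind the stated TCP. The cameras and the contact height both showed this, and I corrected for it throughout.
- **Hinge-side catch:** One row sent the tool 26 mm too low, pressing down at about 26 N. Backing out while still gripped pulled on the tabs at about 40 N. I saw no damage or movement, and the catch stayed fully squeezed.
- **Door angle:** The panel-edge fits gave 1.67 rad from the scene camera and 1.60 rad from the side camera. The lower one was probably affected by gripper points, but both are past square.
- **Steady load:** A vertical force of about 6 N stays on the wrist while holding the handle.

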